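# Load a chamber slide on the microscope stage and clip it down

### The arm

A 7-joint arm with a two-finger parallel gripper is mounted at the origin on the work surface. World frame = base frame: x ahead of the robot, y to its left, z up, the work surface at z = 0. Lengths are in m, angles in degrees, forces in N, time in s.
With the tool pointing down it reaches from about 0.425 to 1.025 m from the base axis. Payload 3.6 kg.
Tool frame: the origin (TCP) lies midway between the tips of the shut fingers; the grasp point (between the pads) lies 19 mm behind it (ctrl.tcp_to_grasp is the distance from the TCP to the grasp point, in m); z points along the fingers, x is the direction in which the jaws open and shut, and the axes are right-handed (so a half turn about z gives the same grasp; the last joint's range is limited). The gripper opens to 85 mm and grips with 20 to 120 N. Pads are 22 mm wide; open, the fingers measure 114 mm over their backs; the gripper's body (76 mm by 85 mm) begins 54 mm behind the grasp point. The pads swing forward as they close: fully open they stand 13 mm farther back than shut.
Start: joints at [62.768, 33.873, 2.773, 92.16, -1.908, 54.013, -1.931], TCP at [0.27, -0.673, 0.231] pointing down, gripper open.
Joint ranges: [-153.93, 153.93], [-27.13, 128.08], [-72.61, 78.16], [10.71, 143.7], [-87.88, 267.88], [4.46, 118.87], [-176.78, 176.78]. Speed limits (degrees/s): [147.25, 147.25, 180, 180, 180, 180, 180].

### API

Orientations are given as [roll, pitch, yaw] about the fixed x, y, z axes, in that order (R = Rz(yaw) Ry(pitch) Rx(roll)).
In Python, from rig import read_state, optics, ticket, spotter, ctrl gives the robot as it stands. The module is installed in compiled form; this text tells all that it offers.
- The arm moves only by the tool servo_tool, never from a script. Its argument "increments" is a list of rows, each a list of 7 numbers: the turn, a rotation vector about the tool's x, y, z each as a share of 90 degrees, from -1 to 1, then the shift along the tool's x, y, z each as a share of 0.2 m, from -1 to 1, then the closure, from -1 (fully open) to 1 (shut). A call has 1 to 12 rows; each row shifts and turns the commanded pose from where the row before left it, along the tool's axes as they then stand; what a row does not reach is not made up. A row lasts 1/8 s, in which the tool goes at most 62.5 mm and 10.7 degrees, less where a joint would pass 70% of its speed; a pose out of reach is approached as far as the arm can. A call with a number of a shift or a turn outside -1 to 1 is refused whole. A call with a gripper value outside its range is refused whole. The fingers move at their own pace and stop on an object; the grip force is fixed at half the most. Time passes only in rows, so rows that do not move let the fingers close. It gives the time, the measured TCP pose, the force and the opening at its end, in the units of the state.
- read_state(): the state, without advancing time (a new reading comes with each control period).
- optics.read_camera(name): name is "side" or "top" or "wrist"; returns the picture (384x512x3 uint8, blue, green, red); there is no depth.
- optics.camera_model(name): a dict with "fx", "fy", "cx", "cy" (pixels), "k1" (the pictures are not rectified: a ray, as slopes to the right and down, at radius r is drawn at 1 + k1 r^2 times it, then the intrinsics apply), "extrinsics" (4x4, takes a point from world to camera coordinates). Camera axes: x right, y up, looking along -z (the intrinsics and any distortion apply to the point x, -y, -z); pixel columns grow to the right and rows downward; lengths in m; the calibration is good to about 2 mm. A picture is of the moment at which its call begins: read the wrist's pose just before it. camera_model takes no time and is no camera call; for the wrist camera it gives the pose at the moment of the call.
- ticket.job_done(): hands the job in, once; it reports no verdict.
Trained networks look in the newest picture that a camera, given by its name, has taken for a name from the list of things; names that differ only in an ending like _2 or _b are one class to them, and where a whole thing is asked for, a point or a joint stands for the part that bears it (a point fixed in the world has none). Each returns a list of dicts, best first, with "confidence" (0 to 1); they miss things now and then, are a little off and sometimes report something else, mostly with a low value. They report only what shows in the picture. A call takes as long as a camera call.
- spotter.search_frame(camera, thing): "box" ([left, top, width, height] in pixels, round what is visible of it).
- spotter.trace(camera, thing): "mask" (384x512 bool, what is visible of it) and "box" ([left, top, width, height] in pixels, round what is visible of it).
The state is a dict: "time": time; "joint_pos": joint angles; "joint_vel": joint speeds; "tau": joint torques, N m; "eef_pos": TCP position; "eef_rot": TCP orientation; "wrist_force": force on the tool from outside, world axes, zero at the start; "wrist_torque": the same for the moment, N m; "finger_gap": finger opening in m.
Only numpy, scipy, OpenCV 4.12 (cv2) and the standard library are available. Lean on these libraries where they do the work, as an engineer would, in place of code of your own. Each camera call takes 0.05 s, during which the arm holds its last target.

### The job

Load the chamber slide on the low microscope for imaging: keeping it level, set it down gently, flat and square in the pocket of the stage with its bare end towards the sprung stage clip. Then lift the clip clear by its knob, swing it over and let it close so that its foot presses on the bare end. Do not disturb the other things on the bench.

Things in the scene. Friction and masses are not known exactly. Their poses are not given: they have to be found in the camera images.
- microscope: Low inverted imaging microscope, fixed: off-white housing 320 mm deep (x), 240 mm wide (y), black stage on top, 146 mm above the bench; focus knobs stick out 35 mm at both sides, low down. Origin on the bench under the housing's middle; x away from the robot, y left, z up. Stage: x -150 to +100 mm, y +-118 mm. Light arm folded back behind the stage: x +100 to +340 mm, up to 250 mm high.
- pocket (a point): Centre of the pocket's floor in the stage's aluminium insert; axes as the microscope's. The pocket is 60 mm in x by 104 mm in y, 3 mm deep (floor 143 mm, rim 146 mm above the bench), with a 1.5 mm bevel round its mouth; the chamber slide's plate fits with 2 mm play on every side. The clip stands at its +y end.
- carrier: The chamber slide, rigid, 56 to 112 g: grey plate 56 mm (its x) by 100 mm (y) by 6 mm, with a lidded white block of wells at its -y end. Origin at the centre of the plate's underside, z up. Starts on the bench left or right of the microscope, its +y within 0.5 rad of world +y. Seated, its y lies along the pocket's y (bare end to the clip) and the plate's top stands 3 mm above the stage.
- wells (a point): Centre of the top of the chamber slide's block of wells, 22 mm above the plate's underside, 21 mm towards -y from the plate's centre; axes as the chamber slide's. The block is 48 mm in x by 50 mm in y; its upright walls stand from 6 to 22 mm above the underside and are good to grip across the 48 mm. A 4 mm ledge of plate shows beside each wall.
- bare_end (a point): On the upper face of the chamber slide's plate, in the middle of its bare end (bare for 46 mm): 34 mm towards +y from the plate's centre, 6 mm above its underside. The clip's foot belongs within about 12 mm of it.
- clip_arm: The stage clip's sprung arm: steel leaf 12 mm wide, its upper face 14 mm above the stage at rest. Origin on its hinge on the swivel stud, 11 mm above the stage; x along the arm to the foot, z up. The hinge lets the foot lift up to 35 mm; a spring presses it down, about 4 N (at the knob, lifting takes 6 to 8 N). It swivels with light friction, stays where left, and starts swung out off the pocket.
- clip_pivot (a point): On the stage surface, on the axis of the clip's swivel stud: 45 mm in x and 97 mm in y from the pocket's centre; axes as the microscope's. At the start the arm is turned 0.8 to 1.25 rad clockwise (from above) of where it must go. Over a seated chamber slide's bare end it points from here 45 mm towards -x and 63 mm towards -y.
- clip_knob (a point): Centre of the top of the clip's black finger knob, an upright cylinder 15 mm in diameter and 28 mm tall that stands on the arm 52 mm from the swivel axis. Its top is 42 mm above the stage at rest; it can be pinched from any side.
- clip_foot (a point): Lowest point of the clip's rounded foot, 12 mm wide, 77 mm from the swivel axis; 0 mm above the stage at rest, 3 mm above it when closed on the seated carrier.
- dishes: Bystander: two stacked round dishes, 63 mm in diameter, 28 mm tall. Left or right of the microscope, on the side where the carrier is not.
- tip_box: Bystander: grey pipette tip box with clear lid, 122 x 82 x 57 mm.
- medium_bottle: Bystander: bottle, 72 mm in diameter, 150 mm tall.
- marker: Bystander: black marker pen, 12 mm thick, 120 mm long, lying between the robot and the left side.
- lens_cleaner: Bystander: small white bottle, 38 mm in diameter, 75 mm tall, before the microscope.
- timer: Bystander: flat white timer, 62 x 70 x 20 mm.
- tube_rack: Bystander: white rack of capped tubes, 85 x 200 mm, 116 mm tall, on the left.
- pipette: Bystander: pipette lying on the right, about 290 mm long, 30 mm thick.

How it is judged:
By the outcome, as a careful person would: the job done as asked, in the order asked, and still so for the second after the job is handed in, with the robot touching nothing.
It also fails if it takes over 58 s, if anything falls off the work surface, if the arm or the gripper's body presses on something with over 40 N, if the wrist force passes 120 N, or if a joint passes its speed limit or range.

## Working session

There is one attempt and no reset: what is moved stays moved. The work goes in short steps, Python scripts to look and compute and a tool call to move; the robot and the scene stay as the last step left them, time stands still between calls to the robot, and variables do not carry over. Pictures are saved under pics/ and viewed, and the job is handed in when it is done.

Besides the shell and the picture viewer there is one more tool, called after "Call:" in YAML: its name, and indented under it one key for each argument. servo_tool: Moves the arm, as the interface text tells. Its arguments: {"type":"object","properties":{"increments":{"type":"array","items":{"type":"array","items":{"type":"number","minimum":-1,"maximum":1}}}},"required":["increments"]}

```bash
ls; mkdir -p pics
python3 - <<'E'
from rig import read_state, optics, ticket, spotter, ctrl
import cv2
s=read_state();print({k:s[k] for k in ['time','eef_pos','eef_rot','finger_gap','wrist_force']},ctrl.tcp_to_grasp)
for n in ['top','side','wrist']:
    cv2.imwrite(f'pics/a_{n}.png',optics.read_camera(n))
    m=optics.camera_model(n);print(n,m)
E
```

```text
pics
{'time': 0.0, 'eef_pos': array([ 0.26982378, -0.67201741,  0.23014354]), 'eef_rot': array([ 1.79991616e+02,  1.28400617e-01, -6.81189369e+01]), 'finger_gap': 0.08519560868696803, 'wrist_force': array([-0.03082955, -0.23711768,  0.17387235])} 0.0187
top {'fx': 397.54382210004655, 'fy': 397.54382210004655, 'cx': 254.03854648641115, 'cy': 183.8490073491638, 'k1': -0.06551323890456202, 'extrinsics': array([[ 0.00683263, -0.99982343,  0.01750493, -0.01800824],
       [ 0.98462648,  0.00978216,  0.174399  , -0.49323981],
       [-0.17453944,  0.01604421,  0.98451946, -1.53747063],
       [ 0.        ,  0.        ,  0.        ,  1.        ]])}
side {'fx': 455.2342159390235, 'fy': 455.2342159390235, 'cx': 265.23728838792346, 'cy': 187.14747782427202, 'k1': 0.003011416053141933, 'extrinsics': array([[-8.34038249e-01, -5.51705212e-01, -1.24864402e-03,
         4.10285022e-01],
       [ 2.95268839e-01, -4.48281081e-01,  8.43718190e-01,
        -2.57343792e-01],
       [-4.66043466e-01,  7.03324556e-01,  5.36784925e-01,
        -1.37718552e+00],
       [ 0.00000000e+00,  0.00000000e+00,  0.00000000e+00,
         1.00000000e+00]])}
wrist {'fx': 332.4532849060363, 'fy': 332.4532849060363, 'cx': 254.11272136681447, 'cy': 189.71306102121375, 'k1': -0.06686440009654233, 'extrinsics': array([[ 0.371898  , -0.92827039, -0.0024398 , -0.72214648],
       [ 0.87654739,  0.35203863, -0.32822777,  0.04277323],
       [ 0.30554303,  0.11992865,  0.94459546, -0.38268707],
       [ 0.        ,  0.        ,  0.        ,  1.        ]])}
```

View pics/a_top.png

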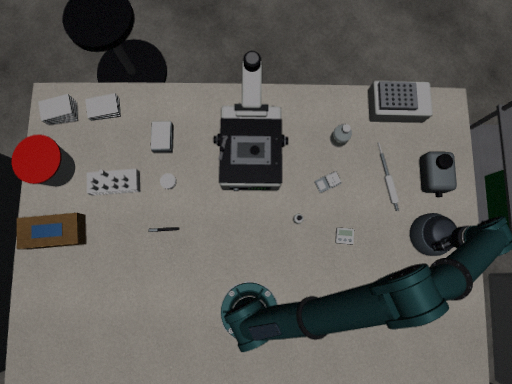

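View pics/a_side.png

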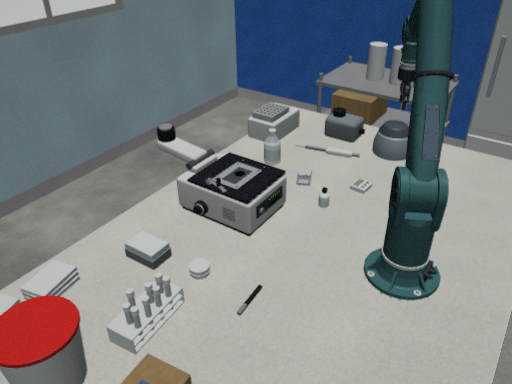

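View pics/a_wrist.png

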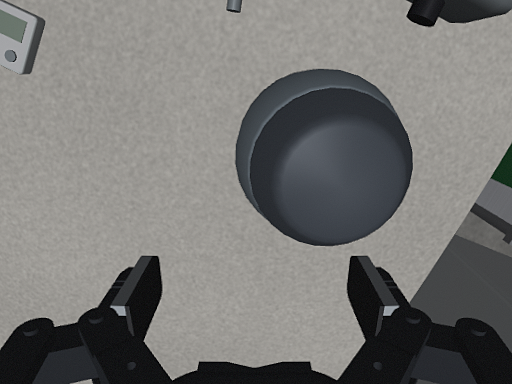

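```bash
cat > h.py <<'E'
import numpy as np, cv2
from scipy.spatial.transform import Rotation as Ro
from rig import read_state, optics, spotter, ctrl
def proj(m,P):
    P=np.atleast_2d(P); E=m['extrinsics']; c=P@E[:3,:3].T+E[:3,3]
    a=c[:,0]/-c[:,2]; b=-c[:,1]/-c[:,2]; f=1+m['k1']*(a*a+b*b)
    return np.c_[m['fx']*a*f+m['cx'], m['fy']*b*f+m['cy']]
def ray(m,uv):
    u=(uv[0]-m['cx'])/m['fx']; v=(uv[1]-m['cy'])/m['fy']; a,b=u,v
    for _ in range(20):
        f=1+m['k1']*(a*a+b*b); a,b=u/f,v/f
    E=m['extrinsics']; R=E[:3,:3]; d=R.T@np.array([a,-b,-1.]); o=-R.T@E[:3,3]
    return o,d
def onz(m,uv,z):
    o,d=ray(m,uv); return o+d*(z-o[2])/d[2]
def grab(n,name):
    m=optics.camera_model(n); im=optics.read_camera(n); cv2.imwrite(f'pics/{name}.png',im); return m,im
def tcp():
    s=read_state(); return np.array(s['eef_pos']),Ro.from_euler('xyz',s['eef_rot'],degrees=True),s
def crop(im,x,y,w,h,s,name):
    cv2.imwrite(f'pics/{name}.png',cv2.resize(im[y:y+h,x:x+w],None,fx=s,fy=s,interpolation=cv2.INTER_CUBIC))
def down(yaw): # tool pointing down; tool x at angle yaw in world
    return Ro.from_euler('xyz',[180,0,yaw],degrees=True)
def plan(p,R,p0=None,R0=None,g=None):
    """increment of one big move in tool axes: turn (share of 90), shift (share of .2)"""
    if p0 is None: p0,R0,_=tcp()
    rv=(R0.inv()*R).as_rotvec(degrees=True)/90
    sh=R0.inv().apply(np.array(p)-p0)/.2
    print('turn',rv.round(4),'shift',sh.round(4),'rows>=',max(np.linalg.norm(rv)*90/10.7,np.linalg.norm(sh)*.2/.0625).round(1))
E
python3 - <<'E'
from h import *
m,im=grab('top','b_top')
crop(im,205,35,150,170,4.5/1.3,'b_topc')
for t in ['microscope','carrier','wells','clip_arm','clip_knob','medium_bottle']:
    r=spotter.search_frame('top',t)
    for q in r[:2]:
        b=q['box'];c=(b[0]+b[2]/2,b[1]+b[3]/2); print(t,q['confidence'],b,onz(m,c,0).round(3),onz(m,c,.146).round(3))
E
```

```text
microscope 0.55 [210.3, 51.1, 77.4, 141.3] [0.766 0.008 0.   ] [0.716 0.009 0.146]
microscope 0.29 [151.2, 226.3, 28.9, 7.3] [0.31  0.338 0.   ] [0.302 0.308 0.146]
carrier 0.74 [317.3, 171.6, 25.7, 21.9] [ 0.51  -0.328  0.   ] [ 0.483 -0.297  0.146]
carrier 0.44 [329.1, 122.4, 25.7, 24.2] [ 0.716 -0.384  0.   ] [ 0.671 -0.348  0.146]
wells 0.83 [312.7, 169.8, 28.7, 26.3] [ 0.508 -0.315  0.   ] [ 0.481 -0.285  0.146]
clip_knob 0.7 [331.9, 228.9, 19.9, 13.6] [ 0.292 -0.37   0.   ] [ 0.286 -0.335  0.146]
clip_knob 0.57 [222.8, 135.4, 5.9, 13.7] [0.676 0.104 0.   ] [0.634 0.096 0.146]
medium_bottle 0.76 [328.6, 122.7, 25.7, 21.7] [ 0.72  -0.382  0.   ] [ 0.674 -0.346  0.146]
```

View pics/b_topc.png

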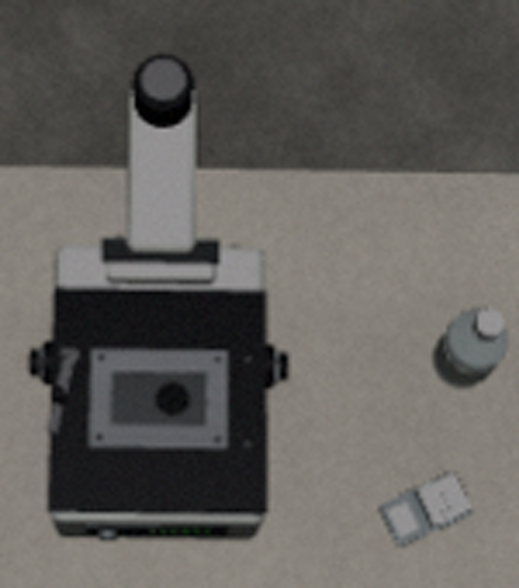

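Run:
```python
from h import *
p,R,s=tcp(); m=optics.camera_model('wrist');E=m['extrinsics']
c=-E[:3,:3].T@E[:3,3]; print('cam in tool',R.inv().apply(c-p).round(4)); print('view dir tool',R.inv().apply(-E[2,:3]).round(3),'img up',R.inv().apply(E[1,:3]).round(3))
m=optics.camera_model('top')
# crop coords scale 3.4615
k=4.5/1.3
f=lambda x,y:(205+x/k,35+y/k)
for n,xy,z in [('stageFL',(47,512),.146),('stageFR',(266,514),.146),('stageBL',(56,290),.146),('stageBR',(267,290),.146),('pockTL',(110,371),.146),('pockTR',(205,374),.146),('pockBR',(205,425),.146),('pockBL',(110,424),.146),('carr1',(378,513),.006),('carr2',(404,546),.006),('carr3',(472,505),.02),('carr4',(450,472),.02)]:
    print(n,onz(m,f(*xy),z).round(4))
```

```text
cam in tool [-0.0015 -0.0846 -0.1434]
view dir tool [-0.001  0.328  0.945] img up [ 0.001 -0.945  0.328]
stageFL [0.4774 0.1195 0.146 ]
stageFR [ 0.4776 -0.1157  0.146 ]
stageBL [0.727  0.1154 0.146 ]
stageBR [ 0.73   -0.1183  0.146 ]
pockTL [0.6348 0.0542 0.146 ]
pockTR [ 0.6326 -0.0497  0.146 ]
pockBR [ 0.5752 -0.0498  0.146 ]
pockBL [0.5752 0.0533 0.146 ]
carr1 [ 0.5052 -0.2606  0.006 ]
carr2 [ 0.466  -0.2907  0.006 ]
carr3 [ 0.5133 -0.3697  0.02  ]
carr4 [ 0.5527 -0.3447  0.02  ]
```

Run:
```python
from h import *
p,R,s=tcp()
plan([.5,-.31,.2],R); plan([.5,-.31,.2],down(28),np.array([.5,-.31,.2]),R)
```

```text
turn [0. 0. 0.] shift [-1.2548 -1.7425  0.1564] rows>= 6.9
turn [-0.000e+00  1.000e-04 -1.068e+00] shift [0. 0. 0.] rows>= 9.0
```

Call:
servo_tool:
  increments:
    - [0,0,0,-0.157,-0.218,0.02,-1]
    - [0,0,0,-0.157,-0.218,0.02,-1]
    - [0,0,0,-0.157,-0.218,0.02,-1]
    - [0,0,0,-0.157,-0.218,0.02,-1]
    - [0,0,0,-0.157,-0.218,0.02,-1]
    - [0,0,0,-0.157,-0.218,0.02,-1]
    - [0,0,0,-0.157,-0.218,0.02,-1]
    - [0,0,0,-0.157,-0.218,0.02,-1]

```text
time: 1.5
eef_pos: [0.5013, -0.3084, 0.1995]
eef_rot: [-180.0, -0.0, -68.1]
wrist_force: [-0.3, 0.3, 0.3]
finger_gap: 0.0856
```

Call:
servo_tool:
  increments:
    - [0,0,-0.107,0,0,0,-1]
    - [0,0,-0.107,0,0,0,-1]
    - [0,0,-0.107,0,0,0,-1]
    - [0,0,-0.107,0,0,0,-1]
    - [0,0,-0.107,0,0,0,-1]
    - [0,0,-0.107,0,0,0,-1]
    - [0,0,-0.107,0,0,0,-1]
    - [0,0,-0.107,0,0,0,-1]
    - [0,0,-0.107,0,0,0,-1]
    - [0,0,-0.107,0,0,0,-1]
    - [0,0,0,0,0,0,-1]

```text
time: 2.88
eef_pos: [0.5001, -0.3101, 0.1994]
eef_rot: [180.0, -0.0, 28.0]
wrist_force: [-0.7, -0.1, 0.3]
finger_gap: 0.0856
```

Run:
```python
from h import *
p,R,s=tcp();print(p,s['eef_rot'],s['joint_pos'],s['time'])
m,im=grab('wrist','c_w')
r=spotter.trace('wrist','carrier');w=spotter.trace('wrist','wells')
v=im.copy()
for q,c in [(r,(0,0,255)),(w,(0,255,0))]:
  if q:
    print(q[0]['confidence'],q[0]['box'])
    cs,_=cv2.findContours(q[0]['mask'].astype('uint8'),0,1); cv2.drawContours(v,cs,-1,c,1)
cv2.imwrite('pics/c_wm.png',cv2.resize(v,None,fx=1.5,fy=1.5))
```

```text
[ 0.50014396 -0.31005795  0.19937052] [ 1.79997994e+02 -2.06359179e-02  2.80376840e+01] [ 45.48821498  28.08045722 -24.83472013 110.97024259  16.40096024
  44.36883091  39.43544576] 2.875
0.68 [234.3, 120.7, 61.3, 102.0]
0.75 [237.2, 123.0, 54.0, 98.7]
```

View pics/c_wm.png

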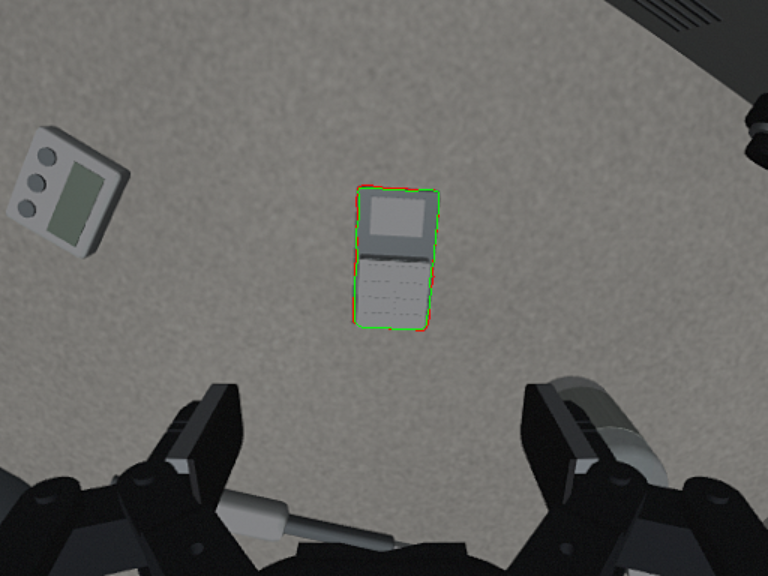

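```bash
cat >> h.py <<'E'
from scipy.optimize import minimize
def box(x0,x1,y0,y1,z0,z1): return np.array([[x,y,z] for x in(x0,x1) for y in(y0,y1) for z in(z0,z1)])
PL=box(-.028,.028,-.05,.05,0,.006); BL=box(-.024,.024,-.046,.004,.006,.022)
def place(P,x,y,yaw,z=0): return Ro.from_euler('z',yaw,degrees=True).apply(P)+[x,y,z]
def fit(m,mask,x0,z=0):
    S=4
    big=cv2.resize(mask.astype('uint8')*255,None,fx=S,fy=S,interpolation=cv2.INTER_LINEAR)>127
    def cost(q):
        a=np.zeros(big.shape,'uint8')
        for P in(PL,BL):
            uv=(proj(m,place(P,*q[:2],q[2]*1000,z))+.5)*S-.5
            cv2.fillConvexPoly(a,cv2.convexHull(np.round(uv*16).astype(np.int32)),1,shift=4)
        a=a>0; return 1-(a&big).sum()/(a|big).sum()
    q=np.array([x0[0],x0[1],x0[2]/1000])
    r=minimize(cost,q,method='Nelder-Mead',options=dict(initial_simplex=[q,q+[.005,0,0],q+[0,.005,0],q+[0,0,.005]],xatol=1e-5,fatol=1e-5))
    return np.array([r.x[0],r.x[1],r.x[2]*1000]),r.fun
def overlay(m,im,q,z,name,crp=None,s=1.5):
    v=cv2.resize(im,None,fx=s,fy=s,interpolation=cv2.INTER_CUBIC)
    for P,zz in((PL,0),(PL,1),(BL,1)):
        i=[0,4,6,2] if zz==0 else [1,5,7,3]
        uv=(proj(m,place(P[i],*q,z))+.5)*s-.5
        cv2.polylines(v,[np.round(uv*16).astype(np.int32)],True,(0,0,255),1,shift=4)
    if crp: x,y,w,h=[int(c*s) for c in crp]; v=v[y:y+h,x:x+w]
    cv2.imwrite(f'pics/{name}.png',v)
E
python3 - <<'E'
from h import *
m,im=grab('wrist','d_w')
for t in ('carrier','wells'):
    r=spotter.trace('wrist',t)
    q,f=fit(m,r[0]['mask'],[.51,-.313,27]); print(q,f)
    print('wells pt',place(np.array([[0,-.021,.022]]),*q))
overlay(m,im,q,0,'d_o',(220,110,90,120),6)
E
```

```text
[ 0.51389974 -0.31645932 24.63132182] 0.026582997751809723
wells pt [[ 0.52265208 -0.3355485   0.022     ]]
[ 0.51381566 -0.31629994 24.89510387] 0.03253325443495203
wells pt [[ 0.52265578 -0.33534862  0.022     ]]
```

View pics/d_o.png

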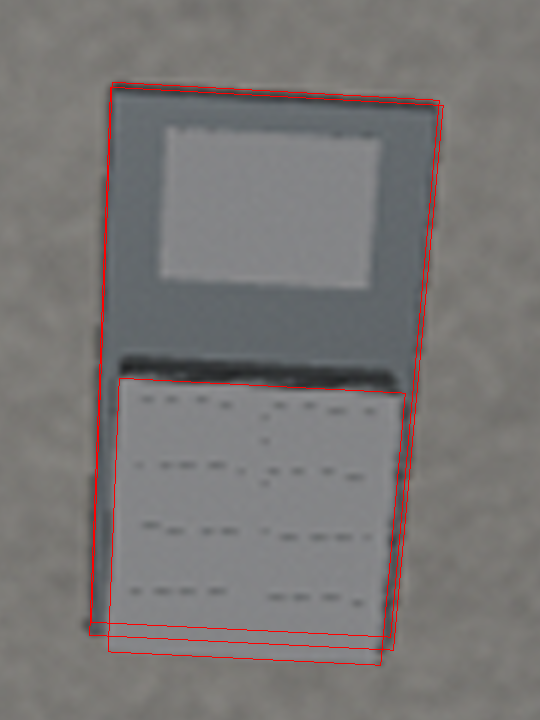

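Run:
```python
from h import *
q=[.51385,-.3164,24.7]
g=place(np.array([[0,-.017,0]]),*q)[0]; print(g)
plan([g[0],g[1],.08],down(q[2]))
```

```text
[ 0.52095374 -0.33184464  0.        ]
turn [0.0001 0.0001 0.0381] shift [0.0389 0.1464 0.5968] rows>= 2.0
```

Call:
servo_tool:
  increments:
    - [0,0,0,0.019,0.073,0.2,-1]
    - [0,0,0,0.02,0.073,0.2,-1]
    - [0,0,0.038,0,0,0.197,-1]
    - [0,0,0,0,0,0,-1]

```text
time: 3.68
eef_pos: [0.5186, -0.3306, 0.0771]
eef_rot: [-179.7, 0.3, 24.8]
wrist_force: [0.7, 0.0, -0.0]
finger_gap: 0.0852
```

Run:
```python
from h import *
p,R,s=tcp();print(p,s['eef_rot'])
m,im=grab('wrist','e_w')
r=spotter.trace('wrist','carrier');print(r[0]['box'],r[0]['confidence'])
q,f=fit(m,r[0]['mask'],[.51385,-.3164,24.7]); print(q,f)
overlay(m,im,q,0,'e_o')
g=place(np.array([[0,-.017,0]]),*q)[0]
plan([g[0],g[1],.007],down(q[2]))
```

```text
[ 0.51862534 -0.33060473  0.07713595] [-179.70467576    0.25433713   24.78730631]
[211.8, 109.8, 92.8, 148.7] 0.95
[ 0.51401435 -0.31724391 24.86455749] 0.014790557633510781
turn [ 0.0002 -0.0002 -0.0005] shift [-0.0032  0.0044  0.3676] rows>= 1.2
```

View pics/e_o.png

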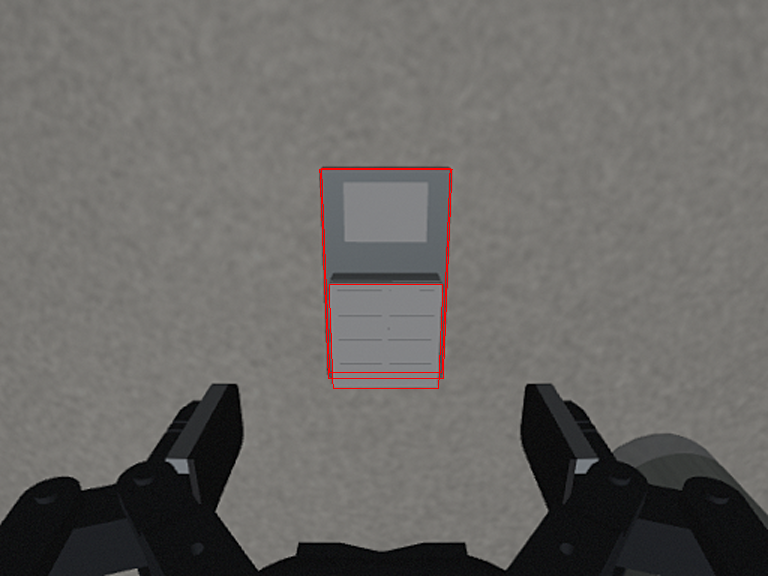

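Call:
servo_tool:
  increments:
    - [0,0,0,-0.003,0.004,0.15,-1]
    - [0,0,0,0,0,0.13,-1]
    - [0,0,0,0,0,0.075,-1]
    - [0,0,0,0,0,0,-1]
    - [0,0,0,0,0,0,-1]

```text
time: 4.4
eef_pos: [0.5216, -0.3331, 0.0102]
eef_rot: [179.9, -0.1, 24.8]
wrist_force: [-1.0, 0.9, 0.3]
finger_gap: 0.0853
```

Run:
```python
from h import *
p,R,s=tcp();print(p,s['eef_rot'])
q=[.51401,-.31724,24.86]
g=place(np.array([[0,-.017,0]]),*q)[0]
plan([g[0],g[1],.007],down(q[2]))
m,im=grab('wrist','f_w'); overlay(m,im,q,0,'f_o')
```

```text
[ 0.5216498  -0.3331498   0.01019886] [ 1.79899731e+02 -8.07832610e-02  2.47612108e+01]
turn [ 0.0011 -0.0009 -0.0011] shift [-0.0012 -0.0033  0.016 ] rows>= 0.1
```

View pics/f_o.png

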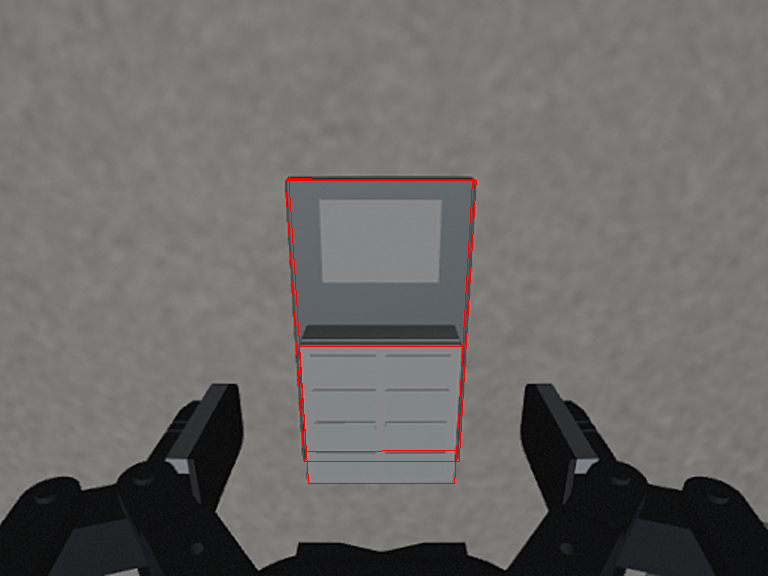

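Call:
servo_tool:
  increments:
    - [0,0,0,-0.001,-0.003,0.012,-1]
    - [0,0,0,0,0,0,1]
    - [0,0,0,0,0,0,1]
    - [0,0,0,0,0,0,1]
    - [0,0,0,0,0,0,1]
    - [0,0,0,0,0,0,1]
    - [0,0,0,0,0,0,1]
    - [0,0,0,0,0,0,1]

```text
time: 5.45
eef_pos: [0.5206, -0.3324, 0.007]
eef_rot: [180.0, -0.0, 24.8]
wrist_force: [-0.7, -0.2, 5.0]
finger_gap: 0.0465
```

Run:
```python
from h import *
p,R,s=tcp();print(p,s['eef_rot'],s['finger_gap'],s['wrist_force'])
m,im=grab('wrist','g_w'); q=[.51401,-.31724,24.86];overlay(m,im,q,0,'g_o')
```

```text
[ 0.52064539 -0.33241082  0.00696217] [ 1.79961899e+02 -2.39982214e-02  2.47615932e+01] 0.04649678443271417 [-0.71280949 -0.23988774  4.97827146]
```

View pics/g_o.png

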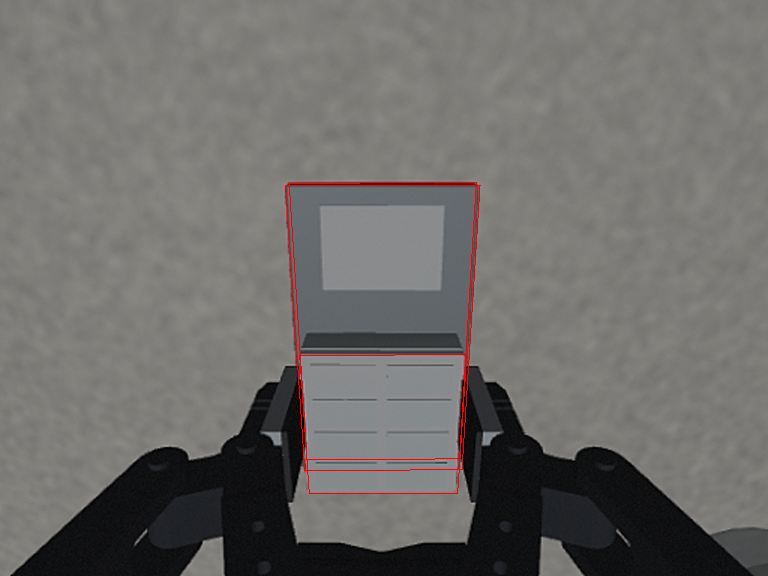

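Call:
servo_tool:
  increments:
    - [0,0,0,0,0,-0.04,1]
    - [0,0,0,0,0,-0.12,1]
    - [0,0,0,0,0,-0.2,1]
    - [0,0,0,0,0,-0.25,1]
    - [0,0,0,0,0,-0.25,1]
    - [0,0,0,0,0,-0.25,1]
    - [0,0,0,0,0,-0.15,1]
    - [0,0,0,0,0,-0.05,1]
    - [0,0,0,0,0,0,1]

```text
time: 6.62
eef_pos: [0.5198, -0.3322, 0.2681]
eef_rot: [-180.0, 0.0, 24.7]
wrist_force: [0.5, 0.1, -0.3]
finger_gap: 0.0462
```

Run:
```python
from h import *
p,R,s=tcp();print(p,s['eef_rot'],s['finger_gap'],s['wrist_force'],s['joint_pos'])
grab('wrist','i_w')
plan([.604,-.145,.27],R); plan([.604,-.145,.27],down(0),np.array([.604,-.145,.27]),R)
```

```text
[ 0.51977559 -0.33224082  0.26813344] [-1.79984973e+02  2.66005510e-02  2.47475409e+01] 0.046247873536790295 [ 0.51671993  0.10111283 -0.29356641] [ 46.93382709  25.61512334 -25.7255385  103.79208714  13.48655583
  53.64468833  40.10119382]
turn [-0.001   0.0007  0.    ] shift [ 0.7763 -0.6719 -0.0141] rows>= 3.3
turn [-1.00e-04  3.00e-04  2.75e-01] shift [0. 0. 0.] rows>= 2.3
```

View pics/i_w.png

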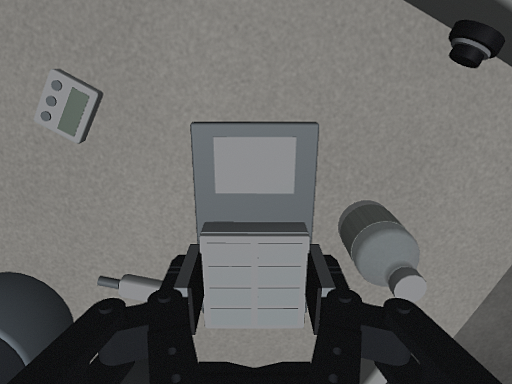

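Call:
servo_tool:
  increments:
    - [0,0,0,0.08,-0.07,0,1]
    - [0,0,0,0.17,-0.15,0,1]
    - [0,0,0,0.18,-0.155,0,1]
    - [0,0,0,0.18,-0.155,0,1]
    - [0,0,0,0.12,-0.1,-0.01,1]
    - [0,0,0,0.046,-0.042,0,1]
    - [0,0,0.07,0,0,0,1]
    - [0,0,0.09,0,0,0,1]
    - [0,0,0.08,0,0,0,1]
    - [0,0,0.035,0,0,0,1]
    - [0,0,0,0,0,0,1]
    - [0,0,0,0,0,0,1]

```text
time: 8.18
eef_pos: [0.6044, -0.1455, 0.2699]
eef_rot: [-180.0, 0.1, 0.0]
wrist_force: [1.1, 0.0, -0.1]
finger_gap: 0.0463
```

Run:
```python
from h import *
p,R,s=tcp();print(p,s['eef_rot'],s['finger_gap'],s['wrist_force'],s['joint_pos'])
m,im=grab('wrist','j_w');cv2.imwrite('pics/j_w2.png',cv2.resize(im,None,fx=1.5,fy=1.5))
np.save('j_E.npy',m['extrinsics'])
for t in ['clip_arm','clip_knob','clip_foot','pocket','carrier']:
    for q in spotter.search_frame('wrist',t)[:2]: print(t,q)
```

```text
[ 0.60444551 -0.14552095  0.26993796] [-1.79999476e+02  6.42399963e-02  2.30791772e-02] 0.04629420359163063 [ 1.09929038  0.00639341 -0.0843729 ] [ 24.65222738  25.29751308 -21.20884328 103.19468941  11.07909026
  53.60651828  -1.29452435]
clip_arm {'box': [299.4, 309.0, 20.3, 49.0], 'confidence': 0.57}
pocket {'box': [91.4, 0.0, 420.6, 163.9], 'confidence': 0.96}
carrier {'box': [189.1, 118.2, 132.0, 210.0], 'confidence': 0.77}
```

View pics/j_w2.png

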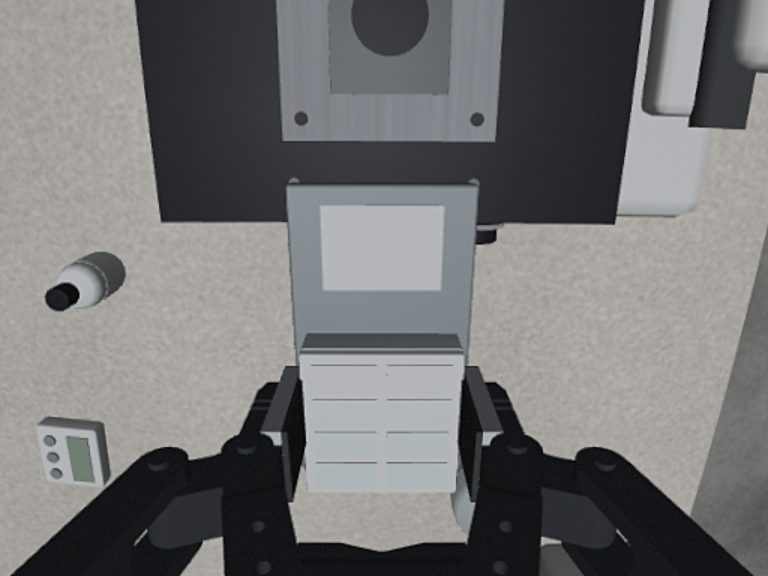

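Call:
servo_tool:
  increments:
    - [0,0,0,0,-0.08,-0.1,1]
    - [0,0,0,0,-0.15,-0.2,1]
    - [0,0,0,0,-0.1,-0.15,1]
    - [0,0,0,0,0,0,1]
    - [0,0,0,0,0,0,1]

```text
time: 9.1
eef_pos: [0.6044, -0.0794, 0.3605]
eef_rot: [180.0, 0.0, 0.0]
wrist_force: [-1.1, -0.7, -0.8]
finger_gap: 0.0465
```

Run:
```python
from h import *
p,R,s=tcp();print(p,s['eef_rot'],s['finger_gap'],s['wrist_force'],s['joint_pos'])
m,im=grab('wrist','k_w');cv2.imwrite('pics/k_w2.png',cv2.resize(im,None,fx=1.5,fy=1.5))
crop(im,140,0,230,125,3.4,'k_c')
np.save('k_E.npy',m['extrinsics'])
```

```text
[ 0.60439246 -0.0793773   0.36047492] [1.79954949e+02 2.65277741e-02 2.02626430e-02] 0.04650651182087152 [-1.07833168 -0.73753365 -0.82181157] [ 20.41841904  19.81379267 -23.08391242  98.64588671   8.60462615
  63.30560132  -5.3032736 ]
```

View pics/k_c.png

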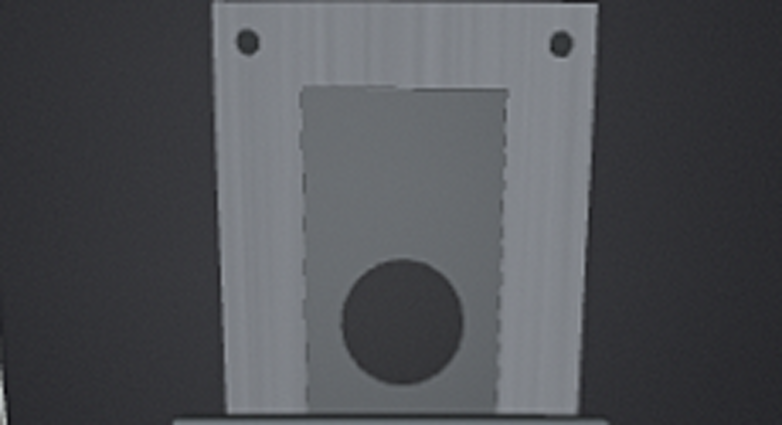

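Run:
```python
from h import *
m=optics.camera_model('wrist'); m['extrinsics']=np.load('k_E.npy')
f=lambda x,y:((x+.5)/3.4-.5+140,(y+.5)/3.4-.5)
for z in(.143,.146):
  for n,xy in [('farL',(301,87)),('farR',(509,91)),('nL',(308,412)),('nR',(497,412)),('insFL',(213,3)),('insFR',(598,4)),('insNL',(227,412)),('insNR',(578,412)),('h1',(248,42)),('h2',(561,44))]: print(z,n,onz(m,f(*xy),z).round(4))
m['extrinsics']=np.load('j_E.npy')
f=lambda x,y:((x+.5)/1.5-.5,(y+.5)/1.5-.5)
for z in(.143,.146):
  for n,xy in [('nearL',(329,93)),('nearR',(449,94)),('insL',(283,141)),('insR',(496,142)),('stL',(162,221)),('stR',(616,223)),('hL',(301,119)),('hR',(477,119))]: print(z,n,onz(m,f(*xy),z).round(4))
```

```text
0.143 farL [0.5778 0.0547 0.143 ]
0.143 farR [0.6387 0.0536 0.143 ]
0.143 nL [ 0.5779 -0.0402  0.143 ]
0.143 nR [ 0.6376 -0.0402  0.143 ]
0.143 insFL [0.5529 0.0776 0.143 ]
0.143 insFR [0.6638 0.0774 0.143 ]
0.143 insNL [ 0.5522 -0.0401  0.143 ]
0.143 insNR [ 0.6633 -0.0401  0.143 ]
0.143 h1 [0.5626 0.067  0.143 ]
0.143 h2 [0.6535 0.0665 0.143 ]
0.146 farL [0.578  0.0543 0.146 ]
0.146 farR [0.6384 0.0532 0.146 ]
0.146 nL [ 0.5781 -0.0398  0.146 ]
0.146 nR [ 0.6374 -0.0398  0.146 ]
0.146 insFL [0.5533 0.077  0.146 ]
0.146 insFR [0.6633 0.0768 0.146 ]
0.146 insNL [ 0.5526 -0.0397  0.146 ]
0.146 insNR [ 0.6628 -0.0397  0.146 ]
0.146 h1 [0.563  0.0665 0.146 ]
0.146 h2 [0.6531 0.066  0.146 ]
0.143 nearL [ 0.5768 -0.0494  0.143 ]
0.143 nearR [ 0.6382 -0.0499  0.143 ]
0.143 insL [ 0.5518 -0.0732  0.143 ]
0.143 insR [ 0.6639 -0.0736  0.143 ]
0.143 stL [ 0.4812 -0.1155  0.143 ]
0.143 stR [ 0.7346 -0.1166  0.143 ]
0.143 hL [ 0.5619 -0.0621  0.143 ]
0.143 hR [ 0.6532 -0.0621  0.143 ]
0.146 nearL [ 0.5771 -0.0495  0.146 ]
0.146 nearR [ 0.6378 -0.05    0.146 ]
0.146 insL [ 0.5524 -0.073   0.146 ]
0.146 insR [ 0.6632 -0.0735  0.146 ]
0.146 stL [ 0.4826 -0.1149  0.146 ]
0.146 stR [ 0.7331 -0.116   0.146 ]
0.146 hL [ 0.5623 -0.0621  0.146 ]
0.146 hR [ 0.6526 -0.0621  0.146 ]
```

Run:
```python
from h import *
p,R,s=tcp(); m,im=grab('wrist','l_w')
r=spotter.trace('wrist','carrier');print(r[0]['confidence'],p)
mask=r[0]['mask']
for dz in(.005,.007,.009):
    q,f=fit(m,mask,[p[0],p[1]+.017,0],p[2]-dz); print(dz,q,f,'rel',q[0]-p[0],q[1]-p[1])
q,f=fit(m,mask,[p[0],p[1]+.017,0],p[2]-.007)
overlay(m,im,q,p[2]-.007,'l_o',(180,105,160,140),5)
```

```text
0.56 [ 0.60402924 -0.08008933  0.35965015]
0.005 [ 0.60308585 -0.06307731  0.03930934] 0.045660564427605244 rel -0.0009433935839531227 0.01701201639918297
0.007 [ 0.60328579 -0.06333398 -0.0861677 ] 0.025696939596412727 rel -0.0007434553932398336 0.016755348614004725
0.009 [ 0.60333736 -0.06427815 -0.06888025] 0.030533512583238775 rel -0.0006918867914066373 0.015811184004776435
```

View pics/l_o.png

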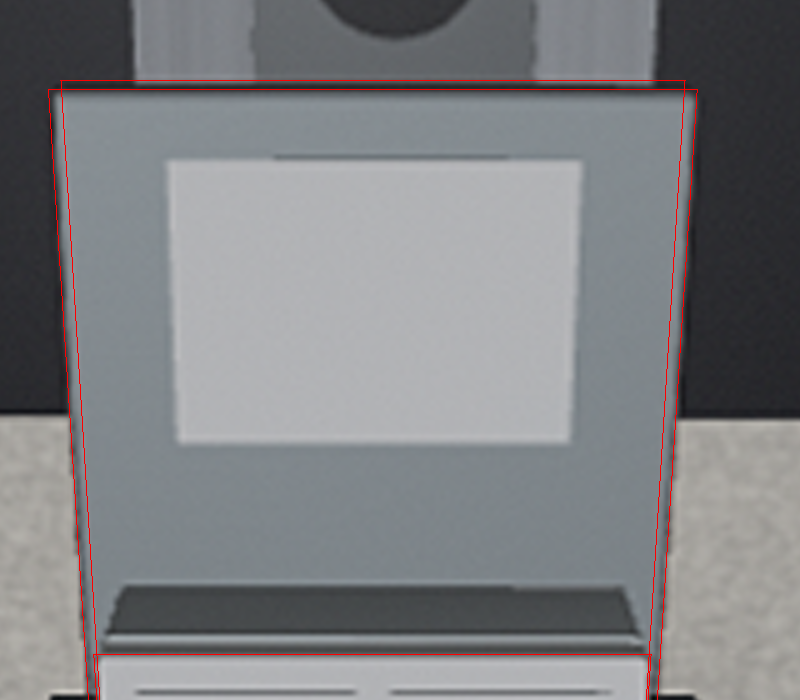

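Run:
```python
from h import *
plan([.6085,-.0148,.195],down(-.25))
```

```text
turn [0.0002 0.0018 0.0018] shift [ 0.0244 -0.3284  0.8204] rows>= 2.8
```

Call:
servo_tool:
  increments:
    - [0,0,0,0.005,-0.07,0.1,1]
    - [0,0,0,0.01,-0.13,0.2,1]
    - [0,0,0,0.01,-0.13,0.2,1]
    - [0,0,0.003,0,0,0.2,1]
    - [0,0,0,0,0,0.12,1]
    - [0,0,0,0,0,0,1]
    - [0,0,0,0,0,0,1]

```text
time: 10.12
eef_pos: [0.6105, -0.0137, 0.197]
eef_rot: [-180.0, -0.0, -0.3]
wrist_force: [0.3, 0.3, 0.0]
finger_gap: 0.0466
```

Run:
```python
from h import *
p,R,s=tcp();print(p,s['eef_rot'],s['finger_gap'],s['wrist_force'])
m,im=grab('wrist','m_w');np.save('m_E.npy',m['extrinsics'])
cv2.imwrite('pics/m_w2.png',cv2.resize(im,None,fx=1.5,fy=1.5))
for t in ['clip_arm','clip_knob']:
    for q in spotter.search_frame('wrist',t)[:2]: print(t,q)
plan([.6085,-.0148,.195],down(-.25))
```

```text
[ 0.61047702 -0.01365824  0.19699537] [-1.79997191e+02 -4.53484038e-02 -3.12816343e-01] 0.04655470469782917 [0.26495947 0.2689216  0.03316729]
clip_arm {'box': [183.5, 0.0, 170.2, 45.5], 'confidence': 0.63}
clip_knob {'box': [184.7, 0.0, 167.2, 43.7], 'confidence': 0.97}
clip_knob {'box': [19.7, 3.0, 492.3, 340.8], 'confidence': 0.25}
turn [-0.     -0.0016 -0.0005] shift [-0.0118  0.0071  0.0143] rows>= 0.1
```

View pics/m_w2.png

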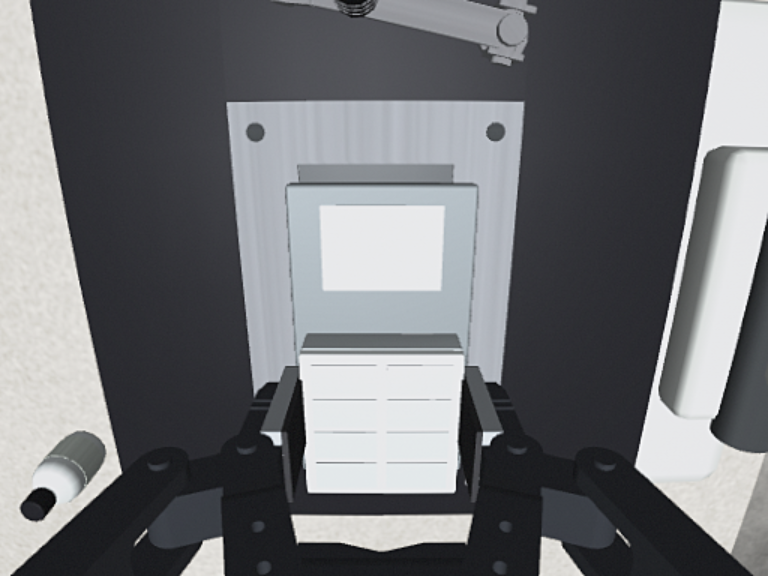

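Run:
```python
from h import *
im=cv2.imread('pics/m_w.png'); crop(im,145,60,210,130,3.8,'m_c')
```

```text
(no output)
```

View pics/m_c.png

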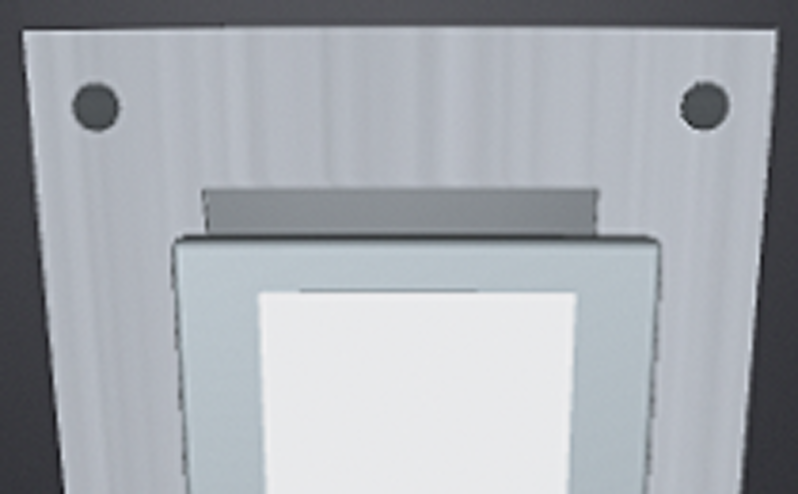

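Run:
```python
from h import *
m=optics.camera_model('wrist'); m['extrinsics']=np.load('m_E.npy'); p=np.array([.61048,-.01366,.197])
f=lambda x,y:((x+.5)/3.8-.5+145,(y+.5)/3.8-.5+60)
for n,xy,z in [('farL',(203,189),.146),('farR',(599,189),.146),('insL',(23,30),.146),('insR',(777,29),.146),('insL2',(64,493),.146),('insR2',(743,493),.146),('h1',(96,107),.146),('h2',(705,107),.146),
 ('plateTL',(178,241),p[2]-.001),('plateTR',(658,241),p[2]-.001),('plL2',(191,493),p[2]-.001),('plR2',(647,493),p[2]-.001)]:
    q=onz(m,f(*xy),z); print(n,q.round(4),(q-p).round(4))
```

```text
farL [0.578  0.0541 0.146 ] [-0.0325  0.0677 -0.051 ]
farR [0.6378 0.0537 0.146 ] [ 0.0273  0.0673 -0.051 ]
insL [0.5528 0.0774 0.146 ] [-0.0577  0.0911 -0.051 ]
insR [0.6632 0.0768 0.146 ] [ 0.0527  0.0904 -0.051 ]
insL2 [0.5523 0.0056 0.146 ] [-0.0582  0.0193 -0.051 ]
insR2 [0.6633 0.0049 0.146 ] [ 0.0529  0.0186 -0.051 ]
h1 [0.5627 0.0663 0.146 ] [-0.0478  0.0799 -0.051 ]
h2 [0.6532 0.0656 0.146 ] [ 0.0427  0.0793 -0.051 ]
plateTL [0.5831 0.053  0.196 ] [-0.0274  0.0667 -0.001 ]
plateTR [0.6376 0.0527 0.196 ] [ 0.0272  0.0663 -0.001 ]
plL2 [0.5827 0.0227 0.196 ] [-0.0278  0.0364 -0.001 ]
plR2 [0.6379 0.0224 0.196 ] [ 0.0275  0.036  -0.001 ]
```

Call:
servo_tool:
  increments:
    - [0,0,0,-0.012,0.005,0.08,1]
    - [0,0,0,0,0,0.08,1]
    - [0,0,0,0,0,0.03,1]
    - [0,0,0,0,0,0,1]
    - [0,0,0,0,0,0,1]

```text
time: 10.9
eef_pos: [0.6078, -0.0141, 0.1586]
eef_rot: [-180.0, -0.0, -0.3]
wrist_force: [-0.5, -0.1, -0.3]
finger_gap: 0.0467
```

Run:
```python
from h import *
p,R,s=tcp();print(p,s['eef_rot'],s['finger_gap'],s['wrist_force'])
m,im=grab('wrist','n_w');np.save('n_E.npy',m['extrinsics'])
p,R,s=tcp();print(p)
crop(im,145,60,210,130,3.8,'n_c')
plan([.608,-.0147,.158],down(-.3))
```

```text
[ 0.60781351 -0.01408511  0.15863634] [-1.79993285e+02 -2.86772578e-02 -2.53336556e-01] 0.04672157177329518 [-0.54725373 -0.12519637 -0.25725378]
[ 0.60792506 -0.01408663  0.15884254]
turn [-0.0001 -0.0006  0.0004] shift [0.0004 0.0031 0.0042] rows>= 0.0
```

View pics/n_c.png

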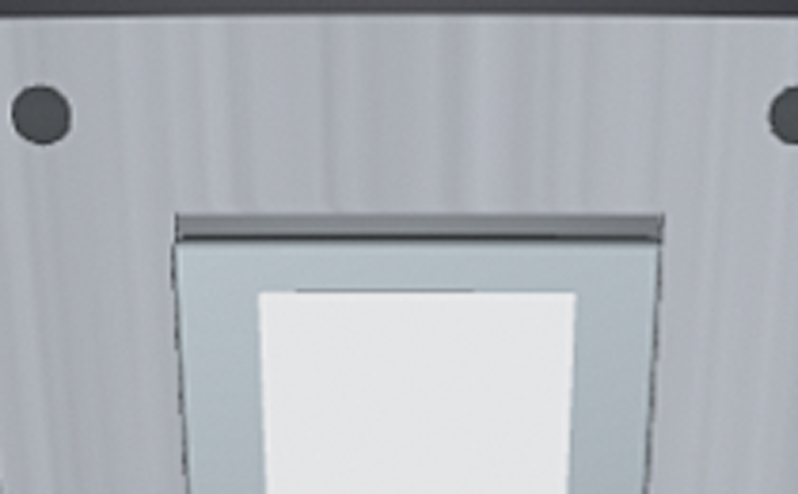

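Run:
```python
from h import *
m=optics.camera_model('wrist'); m['extrinsics']=np.load('n_E.npy'); z0=.1588
f=lambda x,y:((x+.5)/3.8-.5+145,(y+.5)/3.8-.5+60)
for n,xy,z in [('farL',(176,214),.146),('farR',(663,214),.146),('ins',(420,16),.146),('plateTL',(177,241),z0-.001),('plateTR',(659,241),z0-.001)]:
    q=onz(m,f(*xy),z); print(n,q.round(4))
```

```text
farL [0.5781 0.0543 0.146 ]
farR [0.6376 0.054  0.146 ]
ins [0.608  0.0769 0.146 ]
plateTL [0.5803 0.0526 0.1578]
plateTR [0.635  0.0523 0.1578]
```

Call:
servo_tool:
  increments:
    - [0,0,0,0.001,0.0025,0.015,1]
    - [0,0,0,0,0,0.01,1]
    - [0,0,0,0,0,0.007,1]
    - [0,0,0,0,0,0.005,1]
    - [0,0,0,0,0,0,1]
    - [0,0,0,0,0,0,1]

```text
time: 11.7
eef_pos: [0.6077, -0.0147, 0.1511]
eef_rot: [-180.0, -0.0, -0.3]
wrist_force: [-1.1, -0.1, -1.2]
finger_gap: 0.0463
```

Run:
```python
from h import *
m,im=grab('wrist','o_w');np.save('o_E.npy',m['extrinsics'])
p,R,s=tcp();print(p,s['eef_rot'],s['wrist_force'])
crop(im,145,60,210,130,3.8,'o_c')
```

```text
[ 0.60769032 -0.01468689  0.15113532] [-1.79998191e+02 -3.23888551e-03 -2.59596740e-01] [ 0.03644253 -0.94649485 -1.04163945]
```

View pics/o_c.png

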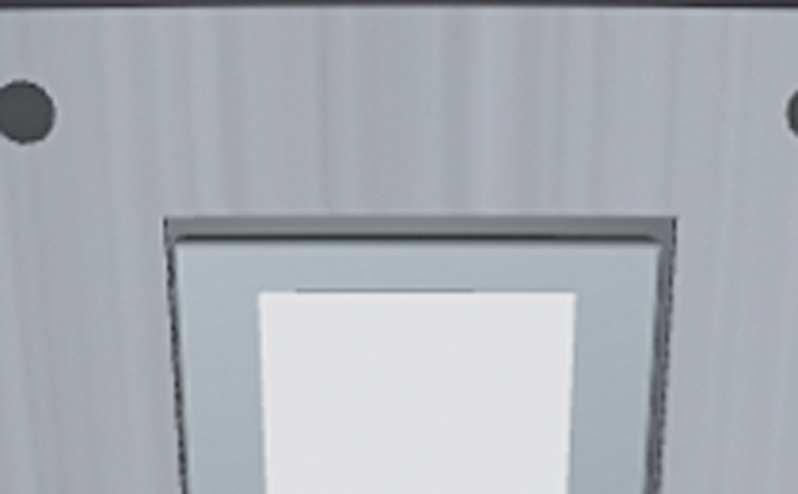

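Call:
servo_tool:
  increments:
    - [0,0,0,0.0015,0,0.003,1]
    - [0,0,0,0,0,0.003,1]
    - [0,0,0,0,0,0,1]

```text
time: 12.12
eef_pos: [0.608, -0.0148, 0.15]
eef_rot: [180.0, -0.0, -0.3]
wrist_force: [0.1, -0.1, -0.1]
finger_gap: 0.0463
```

Call:
servo_tool:
  increments:
    - [0,0,0,0,0,0.003,1]
    - [0,0,0,0,0,0,1]

```text
time: 12.38
eef_pos: [0.6081, -0.0147, 0.15]
eef_rot: [180.0, -0.0, -0.3]
wrist_force: [-1.7, -0.6, 4.7]
finger_gap: 0.0466
```

Call:
servo_tool:
  increments:
    - [0,0,0,0,0,0,-0.2]
    - [0,0,0,0,0,0,-0.5]
    - [0,0,0,0,0,0,-1]
    - [0,0,0,0,0,0,-1]
    - [0,0,0,0,0,0,-1]
    - [0,0,0,0,0,0,-1]

```text
time: 13.12
eef_pos: [0.608, -0.0147, 0.1493]
eef_rot: [-180.0, 0.0, -0.3]
wrist_force: [0.7, -0.3, -0.2]
finger_gap: 0.0856
```

Run:
```python
from h import *
m,im=grab('wrist','p_w');np.save('p_E.npy',m['extrinsics'])
p,R,s=tcp();print(p,s['eef_rot'],s['wrist_force'],s['joint_pos'])
cv2.imwrite('pics/p_w2.png',cv2.resize(im,None,fx=1.5,fy=1.5))
```

```text
[ 0.6079491  -0.01471539  0.1492641 ] [-1.79998371e+02  3.03876348e-03 -2.61012325e-01] [0.45715587 0.43550235 0.85914267] [ 11.32813447  32.56394484 -20.00833869 110.62167128  16.7781172
  39.63265921 -19.06661015]
```

View pics/p_w2.png

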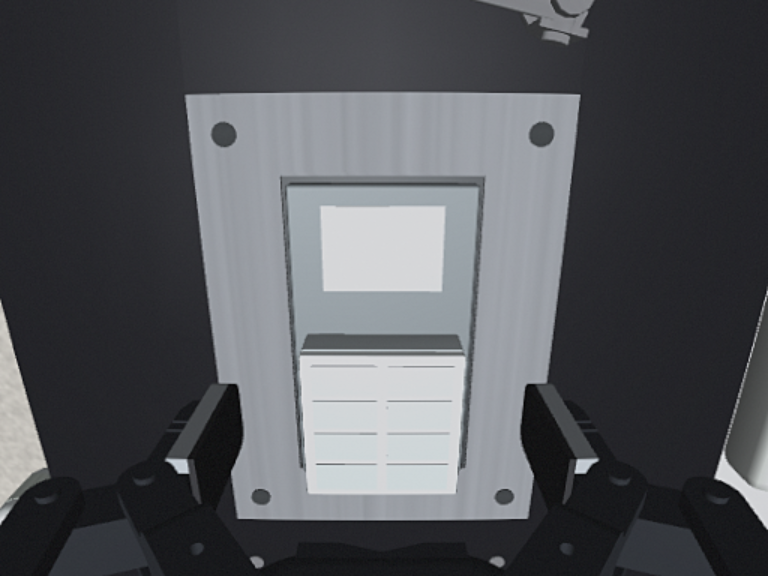

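Call:
servo_tool:
  increments:
    - [0,0,0,0,0,-0.08,-1]
    - [0,0,0,0,0,-0.2,-1]
    - [0,0,0,0,0,-0.25,-1]
    - [0,0,0,0,-0.1,-0.15,-1]
    - [0,0,0,0,-0.2,0,-1]
    - [0,0,0,0,-0.15,0,-1]
    - [0,0,0,0,0,0,-1]
    - [0,0,0,0,0,0,-1]

```text
time: 14.18
eef_pos: [0.6085, 0.0741, 0.2858]
eef_rot: [179.9, -0.0, -0.3]
wrist_force: [-0.0, -0.7, -1.0]
finger_gap: 0.0852
```

Call:
servo_tool:
  increments:
    - [0,0,-0.1,0,0,0,-1]
    - [0,0,-0.1,0,0,0,-1]
    - [0,0,-0.1,0,0,0,-1]
    - [0,0,-0.1,0,0,0,-1]
    - [0,0,-0.1,0,0,0,-1]
    - [0,0,-0.1,0,0,0,-1]
    - [0,0,-0.1,0,0,0,-1]
    - [0,0,-0.1,0,0,0,-1]
    - [0,0,-0.1,0,0,0,-1]
    - [0,0,0,0,0,0,-1]
    - [0,0,0,0,0,0,-1]

```text
time: 15.55
eef_pos: [0.6085, 0.074, 0.2852]
eef_rot: [-180.0, 0.0, 80.5]
wrist_force: [-0.7, 0.2, -0.3]
finger_gap: 0.0855
```

Run:
```python
from h import *
m,im=grab('wrist','q_w');np.save('q_E.npy',m['extrinsics'])
p,R,s=tcp();print(p,s['eef_rot'],s['wrist_force'],s['joint_pos'])
for t in ['clip_knob','clip_arm','clip_foot','bare_end']:
    for q in spotter.search_frame('wrist',t)[:2]: print(t,q)
cv2.imwrite('pics/q_w2.png',cv2.resize(im,None,fx=1.5,fy=1.5))
```

```text
[0.60845926 0.07436204 0.28529337] [1.79995817e+02 3.16944151e-02 8.05600767e+01] [ 0.00256217 -0.37586394 -0.2046659 ] [ 19.92162572  28.02875089 -44.18528439 102.7554383   22.63830168
  58.44770287  47.53857471]
clip_knob {'box': [278.3, 120.6, 28.3, 108.8], 'confidence': 0.67}
clip_knob {'box': [112.6, 152.0, 126.6, 76.8], 'confidence': 0.32}
clip_arm {'box': [277.6, 121.4, 31.8, 105.0], 'confidence': 0.71}
clip_foot {'box': [278.8, 122.9, 31.2, 106.6], 'confidence': 0.78}
bare_end {'box': [112.7, 151.0, 124.8, 76.9], 'confidence': 0.81}
```

View pics/q_w2.png

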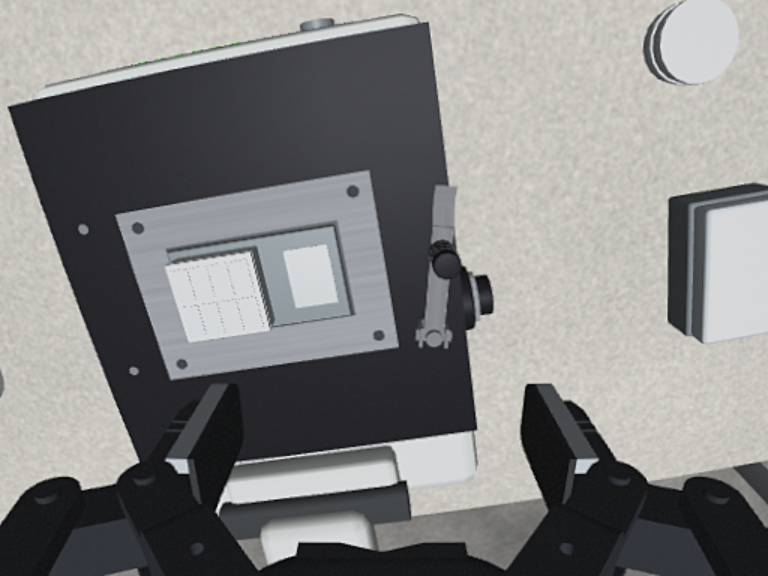

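Run:
```python
from h import *
m=optics.camera_model('wrist'); m['extrinsics']=np.load('q_E.npy')
im=cv2.imread('pics/q_w.png'); crop(im,260,110,70,130,5,'q_c')
f=lambda x,y:((x+.5)/1.5-.5,(y+.5)/1.5-.5)
pv=Ro.from_euler('z',-.3,degrees=True).apply([.045,.097,0])+[.608,.002,0]; print('pivot',pv)
k=onz(m,f(446,264),.188); a=onz(m,f(433,337),.16); e=onz(m,f(446,187),.16)
print(k,a,e); 
for q in(k,e): d=q-pv; print(np.hypot(*d[:2]),np.degrees(np.arctan2(d[1],d[0])))
```

```text
pivot [0.65350727 0.09876305 0.        ]
[0.60105671 0.10946007 0.188     ] [0.65352865 0.09862246 0.16      ] [0.56723492 0.11721509 0.16      ]
0.05353025279269505 168.47290612707835
0.08822356097352524 167.92740001324626
```

View pics/q_c.png

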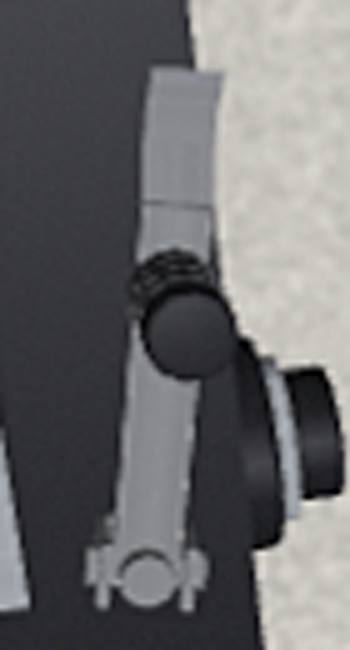

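Run:
```python
from h import *
p,R,s=tcp()
plan([.6015,.1094,.167],R); plan(p,down(78.3))
```

```text
turn [0. 0. 0.] shift [ 0.163  -0.0616  0.5918] rows>= 2.0
turn [0.0001 0.0001 0.0267] shift [0. 0. 0.] rows>= 0.2
```

Stop first at z≈0.20 to check, fingers part-closed.

Call:
servo_tool:
  increments:
    - [0,0,0,0.08,-0.03,0.1,-0.5]
    - [0,0,0,0.08,-0.03,0.13,-0.5]
    - [0,0,0.025,0,0,0.13,-0.5]
    - [0,0,0,0,0,0.05,-0.5]
    - [0,0,0,0,0,0,-0.5]
    - [0,0,0,0,0,0,-0.5]

```text
time: 16.55
eef_pos: [0.6025, 0.1089, 0.2043]
eef_rot: [179.9, -0.0, 78.5]
wrist_force: [-1.0, 0.2, 0.1]
finger_gap: 0.0645
```

Run:
```python
from h import *
m,im=grab('wrist','r_w')
p,R,s=tcp();print(p,s['eef_rot'],s['wrist_force'],s['finger_gap'])
cv2.imwrite('pics/r_w2.png',cv2.resize(im,None,fx=1.5,fy=1.5))
plan([.6015,.1094,.167],R); plan(p,down(78.3))
np.save('r_E.npy',m['extrinsics'])
```

```text
[0.60254882 0.10891309 0.20443053] [ 1.79891466e+02 -5.22017269e-02  7.84660007e+01] [-0.47881054  0.53421609 -0.31780552] 0.06416788958549438
turn [0. 0. 0.] shift [ 0.0012 -0.006   0.1871] rows>= 0.6
turn [ 0.0012 -0.0006  0.0018] shift [0. 0. 0.] rows>= 0.0
```

View pics/r_w2.png

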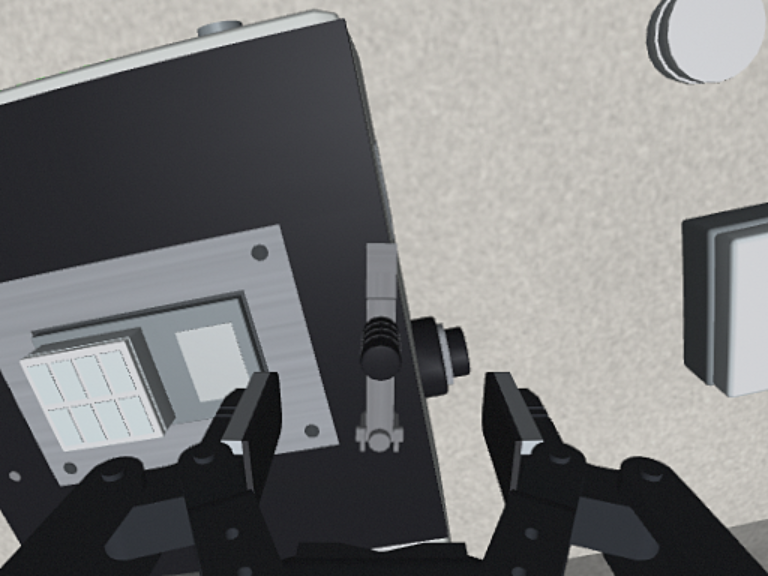

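Run:
```python
from h import *
m=optics.camera_model('wrist'); m['extrinsics']=np.load('r_E.npy')
f=lambda x,y:((x+.5)/1.5-.5,(y+.5)/1.5-.5)
k=onz(m,f(380.5,361),.188); a=onz(m,f(379.5,440),.162);print(k,a)
d=k-a;print(np.hypot(*d[:2]),np.degrees(np.arctan2(d[1],d[0])))
p,R,s=tcp();plan([k[0],k[1],.167],R)
```

```text
[0.6014568  0.11001123 0.188     ] [0.65361066 0.09882782 0.162     ]
0.05333942695790252 167.8972755487195
turn [0. 0. 0.] shift [ 0.0041 -0.0068  0.1871] rows>= 0.6
```

Call:
servo_tool:
  increments:
    - [0,0,0,0.003,-0.006,0.08,-0.5]
    - [0,0,0,0,0,0.08,-0.5]
    - [0,0,0,0,0,0.027,-0.5]
    - [0,0,0,0,0,0,-0.5]
    - [0,0,0,0,0,0,-0.2]
    - [0,0,0,0,0,0,0.2]
    - [0,0,0,0,0,0,0.5]
    - [0,0,0,0,0,0,1]
    - [0,0,0,0,0,0,1]
    - [0,0,0,0,0,0,1]
    - [0,0,0,0,0,0,1]

```text
time: 17.98
eef_pos: [0.6007, 0.1096, 0.1662]
eef_rot: [180.0, 0.0, 78.5]
wrist_force: [-1.2, -0.3, 3.7]
finger_gap: 0.0123
```

Run:
```python
from h import *
m,im=grab('wrist','s_w')
p,R,s=tcp();print(p,s['eef_rot'],s['wrist_force'],s['finger_gap'])
cv2.imwrite('pics/s_w2.png',cv2.resize(im,None,fx=1.5,fy=1.5))
```

```text
[0.60066145 0.10958438 0.16616588] [1.79990512e+02 8.19708456e-03 7.84804797e+01] [-0.47795961 -0.20127796  4.22407442] 0.012683198227130627
```

View pics/s_w2.png

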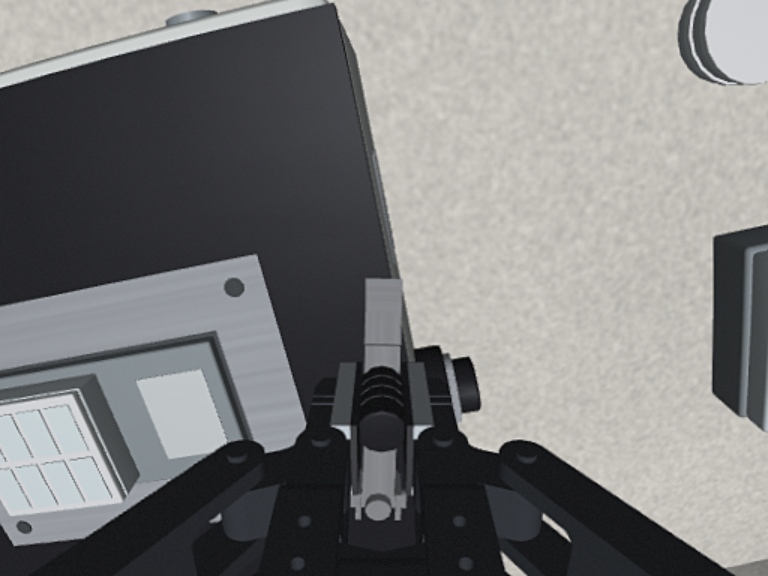

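```bash
cat >> h.py <<'E'
PV=np.array([.6535,.0988,.157])
def about(axis,deg,p,R,n,c=PV):
    D=Ro.from_rotvec(np.array(axis)*np.radians(deg/n))
    p1=c+D.apply(p-c); R1=D*R
    print('turn',((R.inv()*R1).as_rotvec(degrees=True)/90).round(4),'shift',(R.inv().apply(p1-p)/.2).round(4),'x',n)
    DD=D**n if hasattr(D,'__pow__') else None
    return c+DD.apply(p-c), DD*R
E
python3 - <<'E'
from h import *
p,R,s=tcp()
x=R.apply([1,0,0]); p1,R1=about(x,12,p,R,4); print(p1,R1.as_euler('xyz',degrees=True))
p2,R2=about([0,0,1],66,p1,R1,16); print(p2,R2.as_euler('xyz',degrees=True))
E
```

```text
turn [0.0333 0.     0.    ] shift [ 0.      0.0028 -0.014 ] x 4
[0.60368379 0.10897002 0.17717782] [-1.68009488e+02  8.19708456e-03  7.84804797e+01]
turn [-0.     -0.0095 -0.0448] shift [-0.0183  0.0006 -0.0001] x 16
[0.62394715 0.05742715 0.17717782] [-1.68009488e+02  8.19708456e-03  1.44480480e+02]
```

Call:
servo_tool:
  increments:
    - [0.017,0,0,0,0.0014,-0.007,1]
    - [0.033,0,0,0,0.0028,-0.014,1]
    - [0.033,0,0,0,0.0028,-0.014,1]
    - [0.033,0,0,0,0.0028,-0.014,1]
    - [0.017,0,0,0,0.0014,-0.007,1]
    - [0,0,0,0,0,0,1]
    - [0,0,0,0,0,0,1]

```text
time: 18.9
eef_pos: [0.6032, 0.1089, 0.1764]
eef_rot: [-168.0, 0.0, 78.5]
wrist_force: [-2.2, 0.1, -1.1]
finger_gap: 0.0126
```

Run:
```python
from h import *
m,im=grab('wrist','t_w'); im2=optics.read_camera('side')
p,R,s=tcp();print(p,s['eef_rot'],s['wrist_force'],s['finger_gap'])
crop(im2,170,90,150,140,2.6,'t_s')
cv2.imwrite('pics/t_c.png',np.hstack([cv2.imread('pics/t_s.png'),im[:364]]) if 0 else cv2.resize(im,None,fx=1.2,fy=1.2))
p2,R2=about([0,0,1],66,p,R,16); print(p2,R2.as_euler('xyz',degrees=True))
```

```text
[0.60322612 0.10891819 0.17651224] [-1.68022484e+02  2.10520593e-02  7.85155913e+01] [-2.05326965  0.46808297 -1.9662736 ] 0.012864613302953232
turn [-0.     -0.0095 -0.0448] shift [-0.0184  0.0007 -0.0001] x 16
[0.62380834 0.05698797 0.17651224] [-1.68022484e+02  2.10520593e-02  1.44515591e+02]
```

View pics/t_c.png

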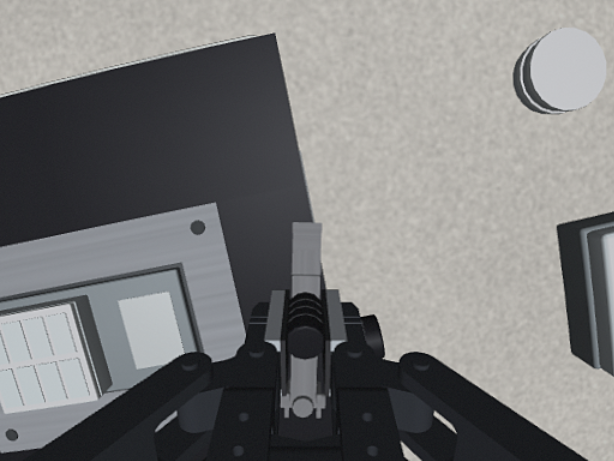

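View pics/t_s.png

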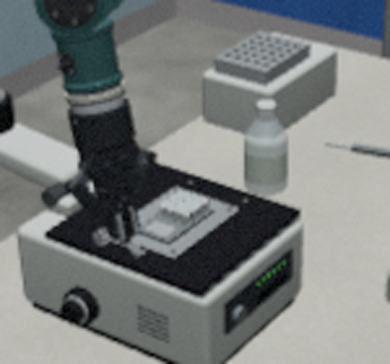

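Call:
servo_tool:
  increments:
    - [0,-0.005,-0.022,-0.009,0.0002,0,1]
    - [0,-0.0095,-0.045,-0.0184,0.0007,0,1]
    - [0,-0.0095,-0.045,-0.0184,0.0007,0,1]
    - [0,-0.0095,-0.045,-0.0184,0.0007,0,1]
    - [0,-0.0095,-0.045,-0.0184,0.0007,0,1]
    - [0,-0.0095,-0.045,-0.0184,0.0007,0,1]
    - [0,-0.0095,-0.045,-0.0184,0.0007,0,1]
    - [0,-0.0095,-0.045,-0.0184,0.0007,0,1]
    - [0,0,0,0,0,0,1]

```text
time: 20.12
eef_pos: [0.6046, 0.0811, 0.1765]
eef_rot: [-167.9, 0.0, 109.5]
wrist_force: [-4.3, -1.7, -0.3]
finger_gap: 0.0126
```

Run:
```python
from h import *
m,im=grab('wrist','u_w')
p,R,s=tcp();print(p,s['eef_rot'],s['wrist_force'],s['finger_gap'],s['joint_pos'])
d=p-PV;print(np.hypot(*d[:2]),np.degrees(np.arctan2(d[1],d[0])))
cv2.imwrite('pics/u_c.png',cv2.resize(im,None,fx=1.2,fy=1.2))
```

```text
[0.60460946 0.081133   0.17652866] [-1.67873620e+02  3.73299064e-02  1.09466132e+02] [-4.89321874 -3.100708   -0.18697418] 0.012495089095350489 [ 17.50893012  41.81715308 -47.32494506 100.44329454  31.30897547
  65.67240776  67.28345708]
0.051984691106493196 -160.13226150197647
```

View pics/u_c.png

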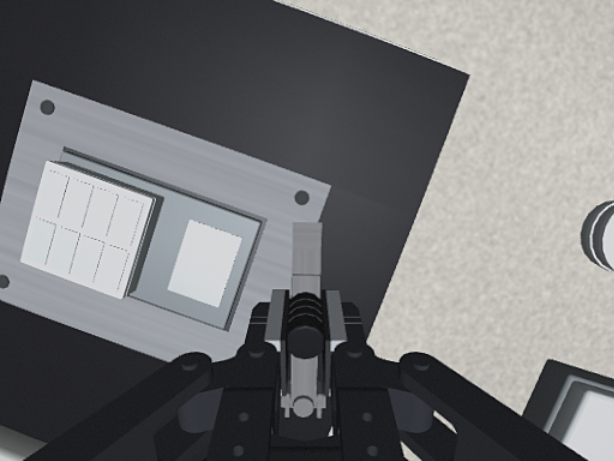

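Run:
```python
from h import *
p,R,s=tcp()
d=p-PV; p=PV+d*np.array([.0515/.052,.0515/.052,1])
print(p)
p2,R2=about([0,0,1],34.8,p,R,8); print(p2,R2.as_euler('xyz',degrees=True))
```

```text
[0.60507956 0.08130288 0.17652866]
turn [-0.     -0.0102 -0.0473] shift [-0.0195  0.0009 -0.0002] x 8
[0.62372544 0.05679805 0.17652866] [-1.67873620e+02  3.73299064e-02  1.44266132e+02]
```

Call:
servo_tool:
  increments:
    - [0,-0.005,-0.023,-0.01,0.003,0,1]
    - [0,-0.0102,-0.0473,-0.0195,0.001,0,1]
    - [0,-0.0102,-0.0473,-0.0195,0.001,0,1]
    - [0,-0.0102,-0.0473,-0.0195,0.001,0,1]
    - [0,-0.0102,-0.0473,-0.0195,0.001,0,1]
    - [0,-0.0102,-0.0473,-0.0195,0.001,0,1]
    - [0,-0.0102,-0.0473,-0.0195,0.001,0,1]
    - [0,-0.0102,-0.0473,-0.0195,0.001,0,1]
    - [0,-0.005,-0.023,-0.009,0,0,1]
    - [0,0,0,0,0,0,1]
    - [0,0,0,0,0,0,1]

```text
time: 21.55
eef_pos: [0.6231, 0.0556, 0.1764]
eef_rot: [-167.7, 0.1, 144.1]
wrist_force: [-6.7, -3.9, 1.6]
finger_gap: 0.0127
```

Run:
```python
from h import *
m,im=grab('wrist','v_w')
p,R,s=tcp();print(p,s['eef_rot'],s['wrist_force'],s['finger_gap'],s['joint_pos'])
d=p-PV;print(np.hypot(*d[:2]),np.degrees(np.arctan2(d[1],d[0])))
cv2.imwrite('pics/v_c.png',cv2.resize(im,None,fx=1.5,fy=1.5))
x=R.apply([1,0,0]); p1,R1=about(x,-9.7,p,R,4); print(p1,R1.as_euler('xyz',degrees=True))
```

```text
[0.62305405 0.05559765 0.17635113] [-1.67650897e+02  6.27123668e-02  1.44143081e+02] [-7.31171492 -3.56181509  3.40705877] 0.0128756604753823 [ 19.82387488  43.73588814 -52.66405817 100.77394992  42.26234829
  69.14273101  94.49307514]
0.052852611669186866 -125.173463686793
turn [-0.0269  0.      0.    ] shift [ 0.     -0.0014  0.0118] x 4
[0.62159499 0.05356168 0.16717002] [-1.77350897e+02  6.27123668e-02  1.44143081e+02]
```

View pics/v_c.png

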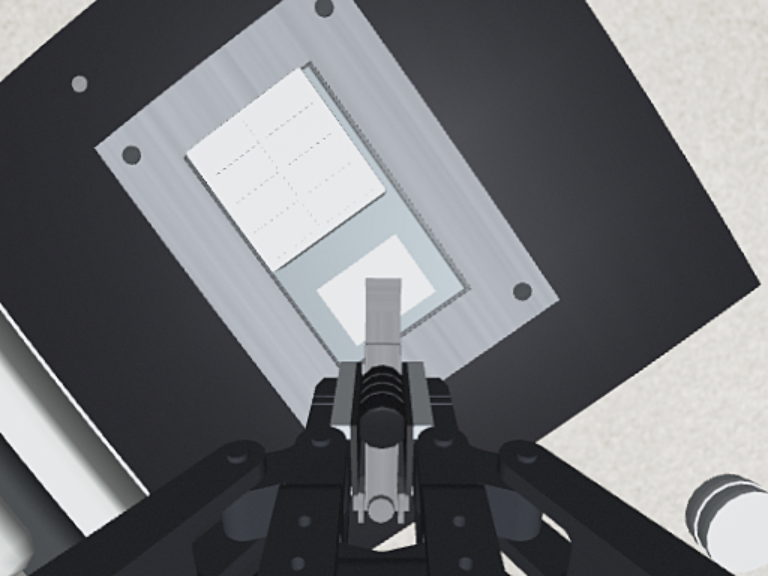

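Run:
```python
from h import *
p,R,s=tcp()
R1=Ro.from_rotvec(R.apply([1,0,0])*np.radians(-9.7))*R
for n in (1,): plan([.6224,.0552,.1685],R1,p,R)
```

```text
turn [-0.1078 -0.     -0.    ] shift [0.0015 0.0049 0.0391] rows>= 0.9
```

Call:
servo_tool:
  increments:
    - [-0.015,0,0,0.0003,0.001,0.005,1]
    - [-0.022,0,0,0.0003,0.001,0.008,1]
    - [-0.022,0,0,0.0003,0.001,0.008,1]
    - [-0.022,0,0,0.0003,0.001,0.008,1]
    - [-0.018,0,0,0.0003,0.001,0.007,1]
    - [-0.009,0,0,0,0,0.003,1]
    - [0,0,0,0,0,0,1]
    - [0,0,0,0,0,0,1]

```text
time: 22.6
eef_pos: [0.6219, 0.054, 0.1685]
eef_rot: [-177.1, 0.1, 144.1]
wrist_force: [-9.2, -6.2, 7.0]
finger_gap: 0.0127
```

Run:
```python
from h import *
m,im=grab('wrist','w_w')
p,R,s=tcp();print(p,s['eef_rot'],s['wrist_force'],s['finger_gap'])
d=p-PV;print(np.hypot(*d[:2]),np.degrees(np.arctan2(d[1],d[0])))
cv2.imwrite('pics/w_c.png',cv2.resize(im,None,fx=1.5,fy=1.5))
```

```text
[0.62190231 0.05401756 0.1685069 ] [-1.77127571e+02  9.81858960e-02  1.44098787e+02] [-7.87360887 -5.76993869  6.09985566] 0.012645720814144336
0.05480767227672025 -125.20611507346446
```

View pics/w_c.png

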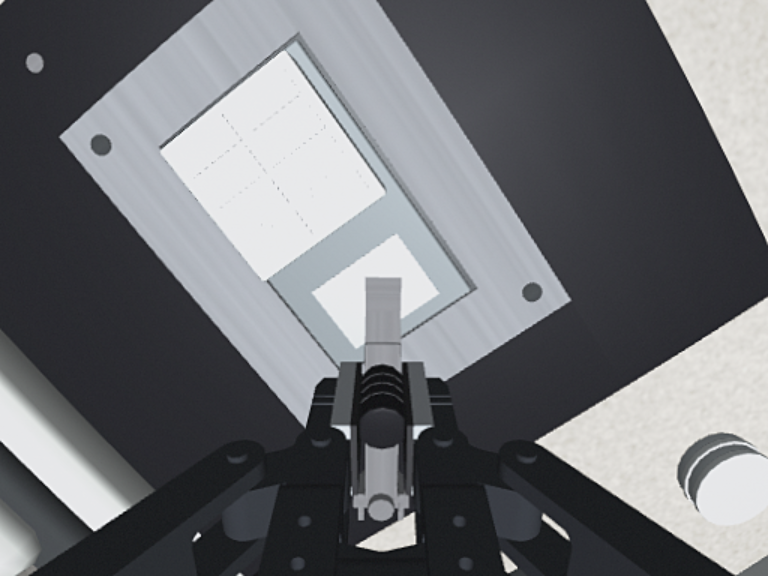

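Call:
servo_tool:
  increments:
    - [0,0,0,0,0,0,0.7]
    - [0,0,0,0,0,0,0.4]
    - [0,0,0,0,0,0,0]
    - [0,0,0,0,0,0,-0.3]
    - [0,0,0,0,0,0,-0.3]
    - [0,0,0,0,0,0,-0.3]

```text
time: 23.4
eef_pos: [0.6246, 0.0578, 0.1684]
eef_rot: [-177.7, 0.1, 144.2]
wrist_force: [-0.4, -0.1, 0.1]
finger_gap: 0.0553
```

Run:
```python
from h import *
m,im=grab('wrist','x_w')
p,R,s=tcp();print(p,s['eef_rot'],s['wrist_force'],s['finger_gap'])
cv2.imwrite('pics/x_c.png',cv2.resize(im,None,fx=1.5,fy=1.5))
```

```text
[0.62456468 0.05779266 0.16836068] [-1.77718853e+02  1.15238046e-01  1.44216990e+02] [-0.14322017  0.22448311  0.27238973] 0.055585634707235855
```

View pics/x_c.png

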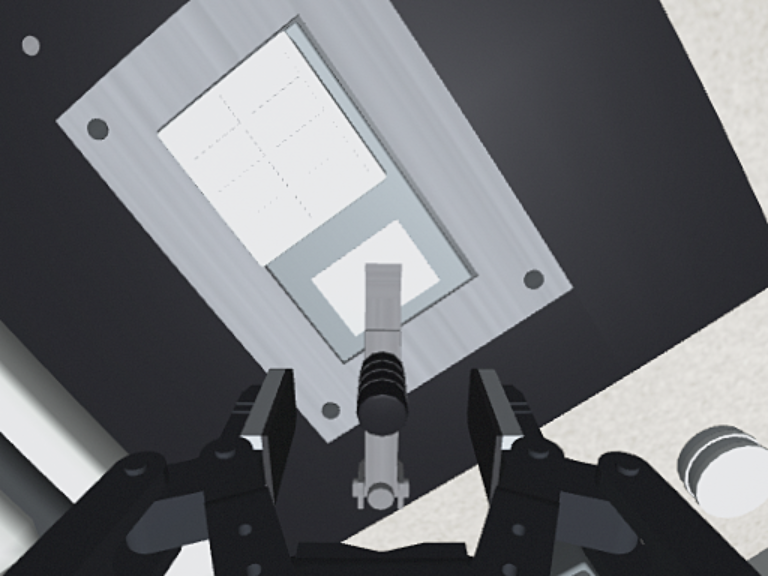

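Call:
servo_tool:
  increments:
    - [0,0,0,0,0,-0.08,-0.3]
    - [0,0,0,0,0,-0.2,-0.3]
    - [-0.025,0,0,0,0,-0.25,-0.3]
    - [0,0,0,0,0,-0.15,-0.3]
    - [0,0,0,0,0,0,-0.3]
    - [0,0,0,0,0,0,-0.3]

```text
time: 24.2
eef_pos: [0.6262, 0.061, 0.304]
eef_rot: [-179.9, 0.1, 144.2]
wrist_force: [-0.7, -0.4, -0.1]
finger_gap: 0.0553
```

Run:
```python
from h import *
m,im=grab('wrist','y_w')
p,R,s=tcp();print(p,s['eef_rot'],s['wrist_force'],s['finger_gap'])
crop(im,110,20,250,260,3,'y_c')
np.save('y_E.npy',m['extrinsics'])
m2,i2=grab('top','y_t'); m3,i3=grab('side','y_s')
crop(i3,170,110,150,130,4,'y_sc')
```

```text
[0.62596759 0.06077528 0.30321547] [-1.79843945e+02  5.43248529e-02  1.44220169e+02] [ 0.06891508 -0.2525048  -1.18729879] 0.05547240234032852
```

View pics/y_c.png

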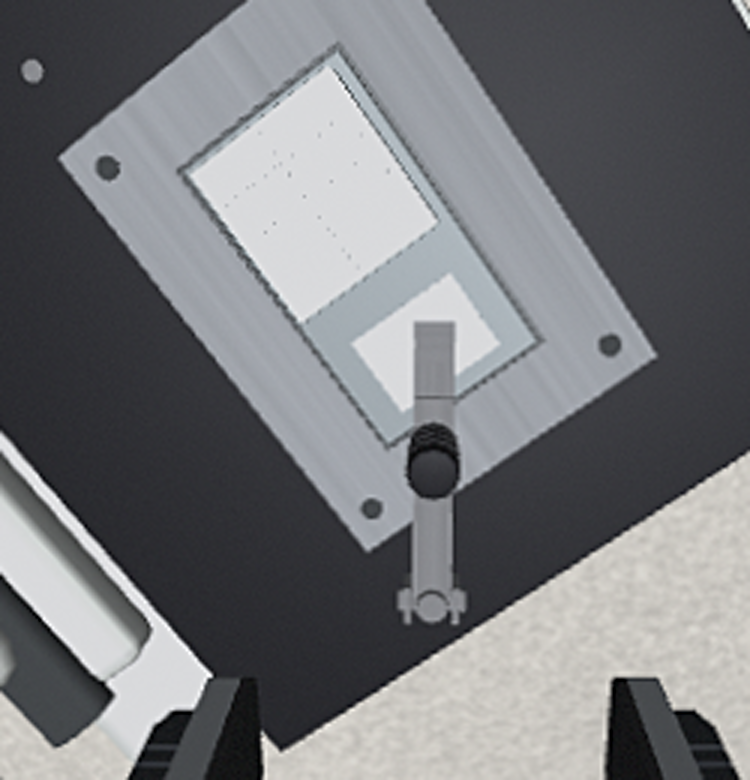

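View pics/y_sc.png

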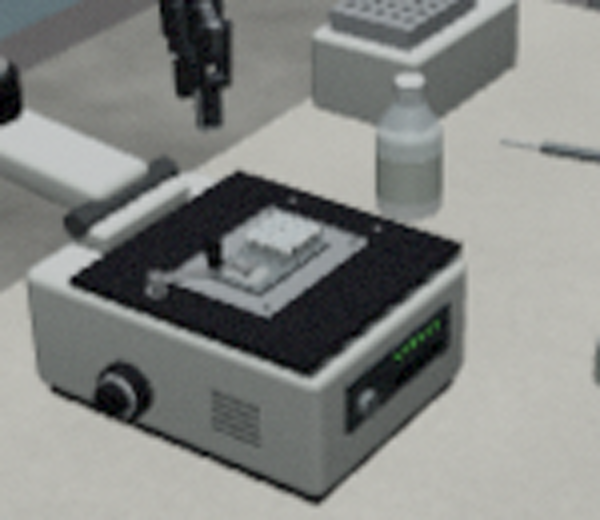

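View pics/y_t.png

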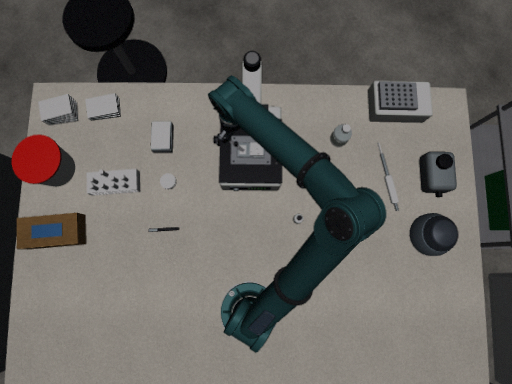

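Run:
```python
from h import *
m=optics.camera_model('wrist'); m['extrinsics']=np.load('y_E.npy')
f=lambda x,y:((x+.5)/3-.5+110,(y+.5)/3-.5+20)
e=onz(m,f(434.5,322),.160)[:2]; a=onz(m,f(432,607),.162)[:2]; d=(e-a)/np.linalg.norm(e-a)
print(a,e,np.linalg.norm(e-a),np.degrees(np.arctan2(d[1],d[0]))%360,'foot',a+d*.0768)
print('bare end nominal',Ro.from_euler('z',-.3,degrees=True).apply([0,.034,0])+[.608,.002,0])
for n,xy,z in [('plR',(537,341),.149),('plNear',(392,445),.149),('pR',(543,341),.146),('pN',(389,448),.146),('pFarL',(181,170),.146),('pFarR',(338,44),.146),('blk a',(302,325),.165),('blk b',(439,217),.165)]: print(n,onz(m,f(*xy),z).round(4))
v=cv2.imread('pics/y_w.png'); overlay(m,v,[.608,.002,-.3],.143,'y_o',(110,20,250,260),3)
```

```text
[0.65327623 0.09954721] [0.60081614 0.02817508] 0.08857788899164877 233.68329307493775 foot [0.60779157 0.03766518]
bare end nominal [0.60817802 0.03599953 0.        ]
plR [0.5801 0.052  0.149 ]
plNear [0.6347 0.0526 0.149 ]
pR [0.5787 0.0537 0.146 ]
pN [0.6366 0.0534 0.146 ]
pFarL [ 0.6356 -0.049   0.146 ]
pFarR [ 0.5784 -0.049   0.146 ]
blk a [0.6312 0.0063 0.165 ]
blk b [0.5826 0.005  0.165 ]
```

View pics/y_o.png

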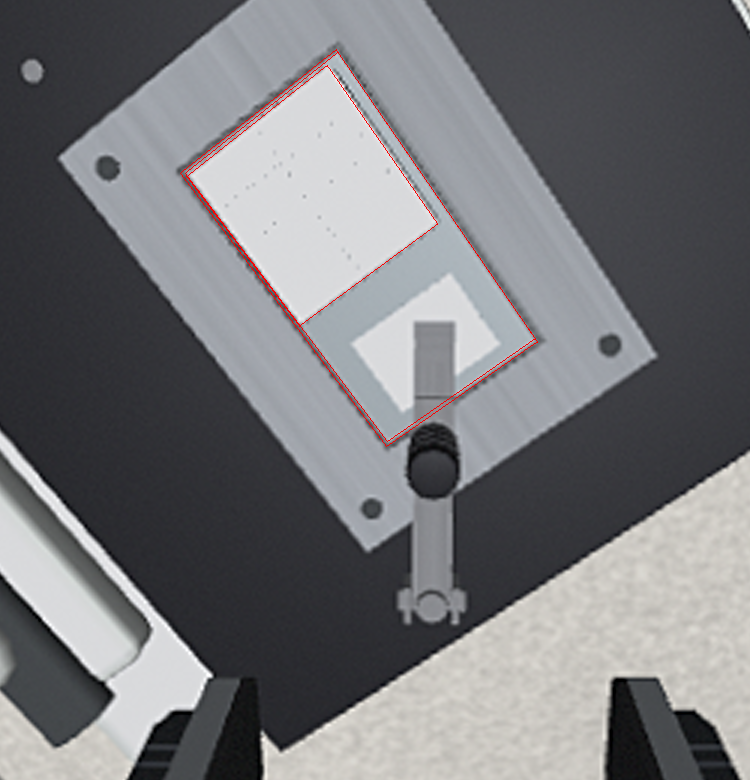

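The seated model lines up with the picture, and the foot is about 2 mm from the bare end's centre. The gripper is clear, so I'm handing in the job.

```bash
python3 -c "
from rig import ticket; print(ticket.job_done())"
```

```text
the job is handed in; nothing more can be done
None
```

The chamber slide is in the stage pocket with its bare end towards the clip, and the clip is closed on it. I handed the job in at about 24 s of the 58 s allowed; it reports no verdict.

**Slide:** I gripped it by its block of wells, kept it level, and set it down with about 5 N of contact before releasing it. In the last wrist picture, a model of the seated slide (flat and square, bare end to the clip) lines up with the visible edges to within about 1 mm, inside the pocket's walls.

**Clip:** I pinched the knob, lifted the arm about 12°, swung it about 66° over the pocket, lowered it and let go. The foot measures about 2 mm from the centre of the bare end, where about 12 mm is allowed.

**Other things on the bench:** Everything looks in place in the final top and side pictures. I only compared them by eye.

**Checks that disagreed:**
- The top camera put the pocket about 4 mm nearer the robot than the wrist camera did. I used the wrist camera, because the grasp and the insertion both agreed with it.
- While I held the clip, the wrist showed up to about 10 N of sideways force. The gripper had drifted 1–2 mm off the clip's arc, and this went away on release.
- I judged that the clip had closed from the pictures only, and did not measure how hard it presses.

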